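# Stack three chromatography columns in a two-tier V rack

## Task

Put the three steel columns away in the two-tier rack, in this order: lay the thickest column in the V-grooves of the lower cradle, then stand the loose bridge rack squarely over it with all four feet flat on the cradle's tray inside the rim, then lay the medium column in the bridge's wide pair of grooves, and last the slim column in its narrow pair. Each column should end up fully down in its grooves, centred lengthwise; set things down rather than dropping them, and leave the jar, wrench and beaker alone.

Things in the scene. Friction and masses are not known exactly. Their poses are not given: they have to be found in the camera images.
- thick_center (a point): thickest of three steel columns: tube 28 mm in diameter, dark hex end nuts (36 mm across flats, 12 mm long), 164 mm long over the nuts plus a 6 mm stub each end, about 450 g; starts lying on its nuts, axis 18 mm up. Point: its centre; x along the tube (ends alike). Seated, its axis passes through cradle_axis along its x, top 44 mm above the bench
- medium_center (a point): middle one of three steel columns: tube 22 mm in diameter, dark hex end nuts (28 mm across flats, 12 mm long), 164 mm long over the nuts plus a 6 mm stub each end, about 250 g; starts lying on its nuts, axis 14 mm up. Point: its centre; x along the tube (ends alike). Seated in the bridge's wide notches its axis is at bridge_grip's y = +46, z = +3 mm
- slim_center (a point): slimmest of three steel columns: tube 12 mm in diameter, dark hex end nuts (17 mm across flats, 12 mm long), 164 mm long over the nuts plus a 6 mm stub each end, about 100 g; starts lying on its nuts, axis 8.5 mm up. Point: its centre; x along the tube (ends alike). Seated in the bridge's narrow notches its axis is at bridge_grip's y = -46, z = +0.5 mm
- bridge_grip (a point): loose white bridge rack, 450 g, 106 (x) x 128 (y) x 80 mm high. Two 10 mm plates at x = +-48, 62 high, on feet at |y| 52-64; arch 44 high. Grey-lined top V-notches along x: wide pair (26 wide, 13 deep, in blocks 20 thick, inward) at y = +46, narrow (16 wide, 8 deep) at y = -46. Handle: rib along x at y = 0, 10 wide, 86 long, 44-80 up. Point: mid-rib, 62 above the feet, z up. Starts upright, any yaw; may stand either way round
- cradle_axis (a point): fixed white lower cradle: tray 136 (x) x 160 (y) mm, floor 6 mm up, rim 7 mm above it (128 x 152 inside); two V-plates at x = +-30, 10 thick, 26 high, 52 wide, V-groove along x at y = 0. Point: over the tray's middle, 30 mm above the bench, where the thick column's axis lies when seated; z up. With the bridge on the tray floor, x axes parallel, its bridge_grip is 38 mm above this point
- jar: bystander: amber glass jar with a blue cap, 64 mm in diameter, 85 mm high, standing; origin at the centre of its underside
- wrench: bystander: steel wrench lying on the bench, 150 mm long; origin on its underside, near its middle, x along it
- beaker: bystander: white open beaker, 72 mm across the rim, 75 mm high, standing; origin at the centre of its underside
There are look-alikes about, which are no part of the job. Leave any green look-alike of the part that bears medium_center alone.

How it is judged:
By the outcome, as a careful person would: the job done as asked, in the order asked, and still so for the second after the job is handed in, with the robot touching nothing.
It also fails if it takes over 136 s, if anything falls off the work surface, if the arm or the gripper's body presses on something with over 40 N, if the wrist force passes 120 N, or if a joint passes its speed limit or range.

## Robot

A 6-joint arm with a two-finger parallel gripper is mounted at the origin on the work surface. World frame = base frame: x ahead of the robot, y to its left, z up, the work surface at z = 0. Lengths are in mm, angles in rad, forces in N, time in s.
With the tool pointing down it reaches from about 350 to 850 mm from the base axis. Payload 8.1 kg.
Tool frame: the origin (TCP) lies at the very end of the fingers, on their centre line; the grasp point (between the pads) lies 19 mm behind it (arm.tcp_to_grasp is the distance from the TCP to the grasp point, in mm); z points along the fingers, y is the direction in which the jaws open and shut (so a half turn about z gives the same grasp; the last joint's range is limited). The gripper opens to 93 mm and grips with 3 to 60 N. Pads are 15 mm wide; open, the fingers measure 128 mm over their backs; the gripper's body (75 mm by 188 mm) begins 65 mm behind the grasp point.
Start: joints at [-1.385, 0.13, 1.488, -0, 1.523, -0.085], TCP at [160.522, -578.133, 218.635] pointing down, gripper open.
Joint ranges: [-2.96, 2.96], [-0.89, 2.26], [0.02, 2.5], [-1.34, 4.48], [0, 2.73], [-2.66, 2.66]. Speed limits (rad/s): [2.39, 2.39, 2.79, 3.14, 3.14, 3.14].

## Interface

Orientations are given as a unit quaternion [x, y, z, w].
In Python, from station import arm, optics, job gives the robot as it stands.
- The arm moves only by the shell command python3 -m creep 'ROWS' [FORCE]. ROWS is JSON, one flat list of numbers, 7 for each row, row after row: the shift along the tool's x, y, z in m, then the turn, a rotation vector about the tool's x, y, z in rad, then the finger opening in m, from 0 to 0.093. In form: [x, y, z, rx, ry, rz, jaw, x, y, z, rx, ry, rz, jaw, ...]. A call has 1 to 8 rows; each row is the pose to reach, as a shift and turn from the pose measured when the call began, along the tool's axes at that moment; what a row does not reach only later rows make up. A row lasts 1/8 s, in which the tool goes at most 62.5 mm and 10.7 degrees, less where a joint would pass 70% of its speed; a pose out of reach is approached as far as the arm can. A call with a gripper value outside its range is refused whole. The fingers move at their own pace and stop on an object; FORCE is the grip in N (left out, the last holds). Time passes only in rows, so rows that repeat a pose let the fingers close. It gives the time, the measured TCP pose, the force and the opening at its end, in the units of the state.
- arm.state(): the state, without advancing time (a new reading comes with each control period).
- optics.read_camera(name): name is "scene" or "top" or "wrist"; returns a dict with "pixels" (480x640x3 uint8, red, green, blue), "z_map" (480x640 float32, mm along the optical axis (not along the pixel's ray), 0 where there is no reading), "K" (3x3 intrinsics, pixels), "dist_coeffs" ([k1, k2, p1, p2, k3] as OpenCV has them; the pictures are not rectified), "R" (3x3) and "t" (3): a world point X has camera coordinates R X + t. Camera axes: x right, y down, z forward; pixel columns grow to the right and rows downward; lengths in mm; the calibration is good to about 2 mm. A picture is of the moment at which its call begins.
- job.close_job(): hands the job in, once; it reports no verdict.
The state is a dict: "clock": time; "joint_pos": joint angles; "qd": joint speeds; "joint_efforts": joint torques, N m; "eef_pos": TCP position; "eef_rot": TCP orientation; "contact_force": force on the tool from outside, world axes, zero at the start; "ft_torque": the same for the moment, N m; "grip_width": finger opening in mm.
Only numpy, scipy, OpenCV 4.12 (cv2) and the standard library are available. Lean on these libraries where they do the work, as an engineer would, in place of code of your own. Each camera call takes 0.05 s, during which the arm holds its last target.

## Working session

There is one attempt and no reset: what is moved stays moved. The work goes in short steps, Python scripts to look and compute and a shell command to move; the robot and the scene stay as the last step left them, time stands still between calls to the robot, and variables do not carry over. Pictures are saved under pics/ and viewed, and the job is handed in when it is done.

```bash
ls; mkdir -p pics; python3 - <<'E'
from station import arm, optics, job
import cv2, numpy as np
print(arm.state())
for n in ["scene","top","wrist"]:
    c=optics.read_camera(n)
    cv2.imwrite(f"pics/{n}0.png",c["pixels"][:,:,::-1])
    print(n,c["K"].tolist(),c["dist_coeffs"],c["R"].round(3).tolist(),c["t"], (c["z_map"]>0).mean())
E
```

```text
pics
{'clock': 0.0, 'joint_pos': array([-1.38535466e+00,  1.31160086e-01,  1.48926839e+00,  1.07522599e-06,
        1.52301935e+00, -8.53859819e-02]), 'qd': array([ 0.00013346,  0.00191407,  0.00031849, -0.00044979, -0.0001214 ,
       -0.00033405]), 'joint_efforts': array([ 1.40788219e-03, -5.59843075e+01, -4.91759062e+01,  7.69759901e-02,
        3.53468454e-02, -1.39599260e-04]), 'eef_pos': array([ 160.44108812, -577.5546975 ,  217.59408839]), 'eef_rot': array([ 9.90845127e-01,  1.35000273e-01, -4.58494550e-05, -9.26452092e-04]), 'contact_force': array([0.76033607, 0.30107996, 0.47317114]), 'ft_torque': array([ 0.01157781, -0.00189937,  0.04258489]), 'grip_width': 93.33296624181368}
scene [[560.7671151194313, 0.0, 314.2744018143858], [0.0, 560.7671151194313, 241.6568483591894], [0.0, 0.0, 1.0]] [0.00888294 0.         0.         0.         0.        ] [[-0.586, 0.81, 0.018], [0.499, 0.378, -0.78], [-0.638, -0.448, -0.626]] [ 315.48579959 -204.8143168  1718.51326906] 0.9925455729166667
top [[470.7874062296905, 0.0, 320.0495759822668], [0.0, 470.7874062296905, 244.68973242936477], [0.0, 0.0, 1.0]] [-0.00663147  0.          0.          0.          0.        ] [[0.029, -0.999, 0.035], [-0.994, -0.033, -0.107], [0.108, -0.032, -0.994]] [ -37.62954452  542.24581443 1107.42742915] 0.9960774739583333
wrist [[362.5519420826099, 0.0, 312.4523238735137], [0.0, 362.5519420826099, 234.00083886794621], [0.0, 0.0, 1.0]] [-0.06899556  0.          0.          0.          0.        ] [[0.268, -0.964, -0.002], [-0.918, -0.256, 0.302], [-0.291, -0.079, -0.953]] [-597.83889226  -35.65049368  392.49658124] 0.9960970052083333
```

View pics/top0.png

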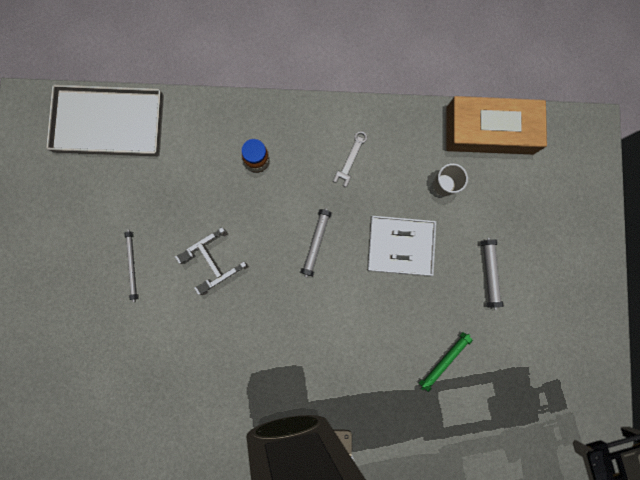

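View pics/scene0.png

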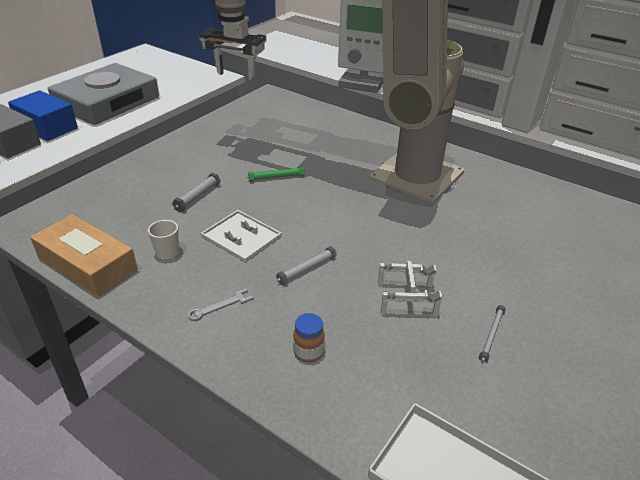

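View pics/wrist0.png

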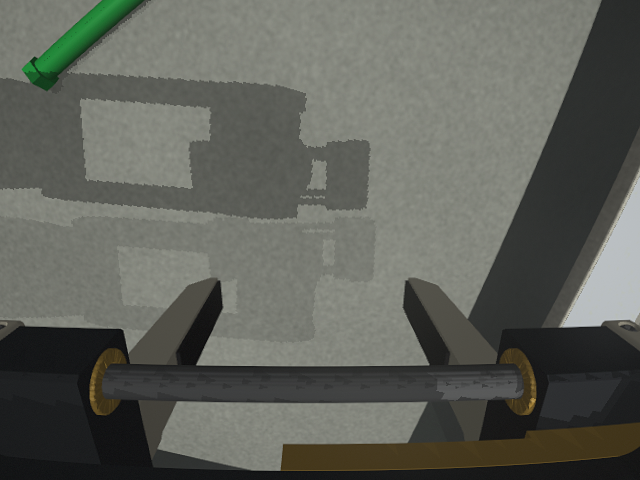

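The top view shows the thick column at (490,273), the medium grey one at (316,243), the slim one at (131,266), the bridge at (210,262), the cradle at (402,246) and the green look-alike at (445,362). Next I'll measure them.

```bash
cat > h.py <<'E'
import numpy as np, cv2
from scipy.spatial.transform import Rotation as Rn
from station import arm, optics, job
def und(c,uv):
    return cv2.undistortPoints(np.asarray(uv,float).reshape(-1,1,2),c["K"],c["dist_coeffs"]).reshape(-1,2)
def plane(c,uv,z):
    n=und(c,uv); d=np.c_[n,np.ones(len(n))]@c["R"]; o=-c["R"].T@c["t"]
    return o+d*((z-o[2])/d[:,2])[:,None]
def cloud(c):
    v,u=np.mgrid[0:480,0:640]; n=und(c,np.c_[u.ravel(),v.ravel()])
    z=c["z_map"].reshape(-1,1); P=(np.c_[n,np.ones(len(n))]*z-c["t"])@c["R"]
    P[z[:,0]<=0]=np.nan
    return P.reshape(480,640,3)
def proj(c,X):
    return cv2.projectPoints(np.asarray(X,float).reshape(-1,1,3),cv2.Rodrigues(c["R"])[0],c["t"],c["K"],c["dist_coeffs"])[0].reshape(-1,2)
def tri(cs,uvs):
    A=np.zeros((3,3));b=np.zeros(3);ls=[]
    for c,uv in zip(cs,uvs):
        n=und(c,[uv])[0];d=c["R"].T@np.r_[n,1];d/=np.linalg.norm(d);o=-c["R"].T@c["t"]
        M=np.eye(3)-np.outer(d,d);A+=M;b+=M@o;ls.append((o,d))
    X=np.linalg.solve(A,b)
    return X,[np.linalg.norm((np.eye(3)-np.outer(d,d))@(X-o)) for o,d in ls]
E
python3 - <<'E'
from h import *
for n in ["top","scene"]:
    c=optics.read_camera(n); P=cloud(c); z=P[...,2]
    fl=(abs(z)<15)&(P[...,0]>250); print(n,"floor med",np.nanmedian(z[fl]))
    m=((z>6)&(z<120)&(P[...,0]>250)&(P[...,0]<900)&(abs(P[...,1])<700)).astype(np.uint8)
    k,l,s,ce=cv2.connectedComponentsWithStats(m)
    for i in range(1,k):
        if s[i,4]<60: continue
        q=P[l==i]; r=cv2.minAreaRect(q[:,:2].astype(np.float32)); col=c["pixels"][l==i].mean(0).astype(int)
        print(ce[i].astype(int),s[i,4],"ctr",np.round(r[0],1),"sz",np.round(r[1],1),"ang %.1f"%r[2],"zmax %.1f"%np.percentile(q[:,2],98),col)
E
```

```text
top floor med -0.037915179722106555
[102 131] 2662 ctr [826.7 519.7] sz [269.1 146.1] ang 89.9 zmax 31.2 [144 145 144]
[ 86 102] 75 ctr [885.2 573.7] sz [46.7 29.4] ang 89.8 zmax 10.5 [175 178 179]
[137 106] 153 ctr [881.8 447.5] sz [60.8 57.8] ang 40.5 zmax 11.1 [178 182 184]
[495 127] 4793 ctr [ 847.9 -448.5] sz [104.2 232.2] ang 0.0 zmax 74.3 [144 117  85]
[ 87 115] 77 ctr [850.9 566.2] sz [29.2 47.4] ang 1.2 zmax 10.6 [176 179 180]
[360 136] 67 ctr [ 824.4 -115.8] sz [29.8 28.6] ang 2.1 zmax 11.2 [148 147 147]
[255 155] 729 ctr [751.9 142.2] sz [60.6 59.6] ang 66.1 zmax 88.2 [ 45  64 112]
[349 162] 79 ctr [754.9 -88.5] sz [15.9 51.6] ang 68.2 zmax 12.3 [175 175 175]
[450 178] 702 ctr [ 709.5 -329. ] sz [69.1 71. ] ang 46.5 zmax 77.1 [92 90 86]
[342 177] 93 ctr [714.3 -71.1] sz [35.9 32.4] ang 65.4 zmax 11.8 [156 155 156]
[316 241] 656 ctr [551.3 -12. ] sz [ 31.8 175.4] ang 74.9 zmax 30.1 [119 118 119]
[402 245] 1976 ctr [ 551. -225.] sz [161.1 136.4] ang 87.1 zmax 26.0 [171 174 178]
[208 261] 997 ctr [494.8 233.6] sz [106.8 128.7] ang 34.2 zmax 82.4 [124 125 126]
[130 265] 398 ct
[... 474 characters left out ...]
8.9 142.9] ang 87.5 zmax 26.0 [179 179 173]
[ 93 248] 3361 ctr [ 849.4 -450.1] sz [101.2 238.3] ang 0.1 zmax 75.0 [170 141 109]
[164 237] 947 ctr [ 713.  -330.6] sz [75.2 69.1] ang 47.2 zmax 77.1 [126 123 116]
[306 264] 617 ctr [556.2 -12.2] sz [ 44.2 170.5] ang 77.4 zmax 29.6 [122 121 123]
[410 284] 1489 ctr [498.  233.9] sz [113.6 128.7] ang 34.2 zmax 80.9 [134 132 129]
[219 303] 353 ctr [772.9 -93.7] sz [ 40.2 147. ] ang 67.0 zmax 11.4 [160 158 162]
[491 332] 387 ctr [485.6 435.1] sz [171.5  21.4] ang 8.5 zmax 18.7 [125 124 127]
[308 336] 1303 ctr [760.9 145.7] sz [62.5 60.9] ang 5.7 zmax 87.8 [ 84  88 113]
[444 442] 2951 ctr [828.6 511.7] sz [251.9 143.1] ang 89.9 zmax 31.4 [162 162 157]
```

Both views agree: the heights match the text for all parts. Next I'll work out the wrist camera's offset and set up a helper that plans moves.

```bash
cat >> h.py <<'E'
def plan(x,y,z,yaw=None,s=None):
    """print tool-frame shift to reach TCP world pose (tool straight down, tool x at yaw deg, mod 180 nearest)"""
    s=s or arm.state(); R0=Rn.from_quat(s["eef_rot"]).as_matrix(); p=s["eef_pos"]
    cur=np.degrees(np.arctan2(R0[1,0],R0[0,0]))
    if yaw is None: yaw=cur
    yaw=cur+((yaw-cur+90)%180-90); a=np.radians(yaw)
    R1=np.array([[np.cos(a),np.sin(a),0],[np.sin(a),-np.cos(a),0],[0,0,-1]])
    d=R0.T@(np.array([x,y,z])-p)/1000; rv=Rn.from_matrix(R0.T@R1).as_rotvec()
    print("shift",d.round(4),"rot",rv.round(3),"rows>=",max(np.linalg.norm(d)/.0625,np.degrees(np.linalg.norm(rv))/10.7).round(1),"from",p.round(1),"yaw %.1f->%.1f"%(cur,yaw),"grip %.1f"%s["grip_width"])
    return d,rv
E
python3 - <<'E'
from h import *
s=arm.state();c=optics.read_camera("wrist");R0=Rn.from_quat(s["eef_rot"]).as_matrix()
print("cam in tool",R0.T@(-c["R"].T@c["t"]-s["eef_pos"]), "fwd",R0.T@c["R"][2])
plan(488,-441,200,4)
E
```

```text
cam in tool [  84.50836784   -1.0740735  -165.88853733] fwd [-3.01998457e-01 -5.65541815e-04  9.53308246e-01]
shift [ 0.3522 -0.0443  0.0183] rot [-0.001  0.     0.201] rows>= 5.7 from [ 160.5 -577.9  218.3] yaw 15.5->4.0 grip 93.2
```

```bash
python3 -m creep '[0.302,-0.044,0.018,0,0,0.2,0.08,0.302,-0.044,0.018,0,0,0.2,0.08,0.302,-0.044,0.018,0,0,0.2,0.08,0.302,-0.044,0.018,0,0,0.2,0.08,0.302,-0.044,0.018,0,0,0.2,0.08,0.302,-0.044,0.018,0,0,0.2,0.08,0.302,-0.044,0.018,0,0,0.2,0.08]'; python3 - <<'E'
from h import *
c=optics.read_camera("wrist");cv2.imwrite("pics/w1.png",c["pixels"][:,:,::-1]);np.savez("w1.npz",**c)
P=cloud(c);z=P[...,2]
print(np.nanmedian(z[:200]))
m=((z>6)&(z<60)).astype(np.uint8);m[330:]=0
k,l,s,ce=cv2.connectedComponentsWithStats(m)
for i in range(1,k):
    if s[i,4]<100: continue
    q=P[l==i];r=cv2.minAreaRect(q[:,:2].astype(np.float32));print(ce[i],s[i],r,np.percentile(q[:,2],98))
plan(488,-441,200,4)
E
```

```text
clock: 1.18
eef_pos: [439.6, -454.6, 200.1]
eef_rot: [0.999, 0.036, -0.0, -0.0]
contact_force: [0.0, -0.4, -0.1]
grip_width: 80.2
0.10089901035551724
[81.9935888  74.58142962] [    0     0   165   156 13570] ((552.553466796875, -222.67324829101562), (162.21456909179688, 136.33872985839844), 87.1708755493164) 25.93987336653377
[306.27530161 148.38270777] [ 281   56   49  190 5968] ((490.02374267578125, -443.7731628417969), (175.79454040527344, 41.57621765136719), 5.463371276855469) 36.513421772424365
[240.85714286 302.28571429] [230 286  23  36 392] ((326.61614990234375, -384.4836120605469), (21.769641876220703, 36.911720275878906), 86.8735580444336) 28.69009616820769
shift [ 0.0498 -0.0107  0.0002] rot [-0.001  0.001  0.001] rows>= 0.8 from [ 439.  -455.1  200.2] yaw 4.0->4.0 grip 79.8
```

View pics/w1.png

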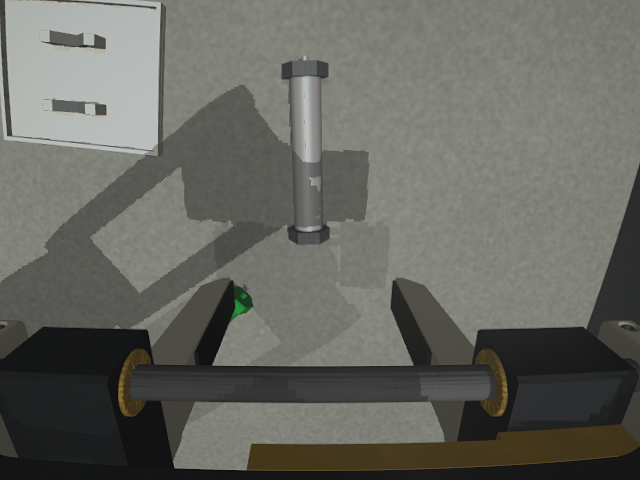

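The wrist view shows the thick column, with nuts at (305,70) and (309,235), and the cradle at about (80,75). Next I'll refine both from the point cloud.

```bash
cat >> h.py <<'E'
from scipy.optimize import least_squares
def column(P,m,r,rn,verbose=1):
    """P cloud, m mask of the column. fit cylinder radius r to tube, ends from nuts. returns centre, yaw deg"""
    q=P[m];q=q[np.isfinite(q).all(1)]
    c0=q.mean(0);u=np.linalg.svd((q-c0)[:,:2],full_matrices=False)[2][0];
    if u[0]<0:u=-u
    t=(q-c0)[:,:2]@u; mid=(np.percentile(t,1)+np.percentile(t,99))/2
    k=abs(t-mid)<55; qq=q[k]
    def f(p):
        yaw,off,z,sl=p; U=np.array([np.cos(yaw),np.sin(yaw),sl]);U/=np.linalg.norm(U)
        d=qq-np.array([c0[0]-off*np.sin(yaw),c0[1]+off*np.cos(yaw),z]); d=d-np.outer(d@U,U)
        return np.linalg.norm(d,axis=1)-r
    s=least_squares(f,[np.arctan2(u[1],u[0]),0,np.median(q[:,2])-r,0],loss="soft_l1")
    yaw,off,z,sl=s.x; u=np.array([np.cos(yaw),np.sin(yaw)]);b=c0[:2]+off*np.array([-u[1],u[0]])
    t=(q[:,:2]-b)@u; w=np.abs((q[:,:2]-b)@np.array([-u[1],u[0]]))
    nut=q[:,2]>z+r+(rn-r)*.4; tn=t[nut]; tm=np.median(tn)
    lo,hi=np.percentile(tn,.5),np.percentile(tn,99.5)
    lo2=np.percentile(t,.3);hi2=np.percentile(t,99.7)
    C=b+u*(lo+hi)/2
    if verbose: print("centre",C.round(1),"z %.1f slope %.3f yaw %.2f"%(z,sl,np.degrees(yaw)),"rms %.2f"%np.sqrt((s.fun**2).mean()),"nutspan %.1f fullspan %.1f fullC"%(hi-lo,hi2-lo2),(b+u*(lo2+hi2)/2).round(1))
    return C,np.degrees(yaw),z
def comp(m,uv):
    l=cv2.connectedComponents(m.astype(np.uint8))[1]; return l==l[uv[1],uv[0]]
E
python3 - <<'E'
from h import *
c=dict(np.load("w1.npz"));P=cloud(c);z=P[...,2]
column(P,comp((z>6)&(z<60),(306,148)),14,18)
top=optics.read_camera("top");Pt=cloud(top);column(Pt,comp((Pt[...,2]>4)&(Pt[...,2]<60),(491,273)),14,18)
# cradle
m=comp((z>4)&(z<60),(120,75)); q=P[m]; 
h=q[(q[:,2]>18)];print("V tops",len(h),h[:,2].max())
r=cv2.minAreaRect(h[:,:2].astype(np.float32));print(r)
kk=cv2.kmeans(h[:,:2].astype(np.float32),2,None,(3,50,.01),5,0);print(kk[2])
for j in (0,1): print(cv2.minAreaRect(h[kk[1][:,0]==j][:,:2].astype(np.float32)))
mt=comp((Pt[...,2]>4)&(Pt[...,2]<60),(420,260));qt=Pt[mt];print("top rect",cv2.minAreaRect(qt[:,:2].astype(np.float32)))
ht=qt[qt[:,2]>18];print(cv2.minAreaRect(ht[:,:2].astype(np.float32)))
print("floor",np.median(q[(q[:,2]<9)][:,2]))
E
```

```text
centre [ 490.4 -443.9] z 17.9 slope -0.001 yaw 5.31 rms 0.61 nutspan 164.3 fullspan 167.5 fullC [ 492.2 -443.8]
centre [ 489. -444.] z 17.9 slope -0.003 yaw 5.18 rms 2.08 nutspan 162.6 fullspan 172.5 fullC [ 488.2 -444. ]
V tops 1006 28.523950776480184
((552.7630004882812, -222.99755859375), (53.98930358886719, 70.33814239501953), 87.73251342773438)
[[ 522.89325 -221.43584]
 [ 582.352   -224.62946]]
((522.7479858398438, -221.52947998046875), (53.313438415527344, 10.249672889709473), 87.71173095703125)
((582.58935546875, -224.18243408203125), (54.021907806396484, 10.5178804397583), 87.42666625976562)
top rect ((552.1808471679688, -225.01947021484375), (163.62612915039062, 141.20339965820312), 86.11018371582031)
((535.4039306640625, -210.02590942382812), (131.27200317382812, 102.1192398071289), 88.92395782470703)
floor 5.996015219721274
```

```bash
python3 - <<'E'
from h import *
plan(490.4,-443.9,50,5.3);plan(490.4,-443.9,4,5.3)
E
```

```text
shift [ 0.0524 -0.0079  0.1504] rot [-0.     0.    -0.023] rows>= 2.6 from [ 438.7 -455.5  200.4] yaw 4.0->5.3 grip 80.1
shift [ 0.0525 -0.0078  0.1964] rot [-0.     0.    -0.023] rows>= 3.3 from [ 438.7 -455.5  200.4] yaw 4.0->5.3 grip 80.1
```

```bash
python3 -m creep '[0.0524,-0.0079,0.1,0,0,-0.023,0.07,0.0524,-0.0079,0.15,0,0,-0.023,0.06,0.0524,-0.0079,0.15,0,0,-0.023,0.06,0.0524,-0.0079,0.175,0,0,-0.023,0.06,0.0524,-0.0079,0.196,0,0,-0.023,0.06,0.0524,-0.0079,0.196,0,0,-0.023,0.06,0.0524,-0.0079,0.196,0,0,-0.023,0.06]'; python3 - <<'E'
from h import *
for i in range(3): 
    s=arm.state(); print(s["eef_pos"].round(2))
plan(490.4,-443.9,4,5.3)
E
```

```text
clock: 2.15
eef_pos: [490.5, -444.9, 5.7]
eef_rot: [0.999, 0.046, 0.0, 0.0]
contact_force: [0.3, -0.0, 0.2]
grip_width: 60.0
[ 490.53 -444.87    5.73]
[ 490.53 -444.87    5.73]
[ 490.53 -444.87    5.73]
shift [-0.     -0.001   0.0017] rot [ 0.001 -0.001 -0.001] rows>= 0.0 from [ 490.5 -444.9    5.7] yaw 5.3->5.3 grip 60.0
```

```bash
python3 -m creep '[0,0,0.001,0,0,0,0.02,0,0,0.001,0,0,0,0.02,0,0,0.001,0,0,0,0.02,0,0,0.001,0,0,0,0.02,0,0,0.001,0,0,0,0.02,0,0,0.001,0,0,0,0.02]' 35; python3 - <<'E'
from h import *
plan(490.4,-443.9,60,5.3)
E
```

```text
clock: 2.9
eef_pos: [490.7, -445.0, 5.0]
eef_rot: [0.999, 0.046, 0.0, 0.001]
contact_force: [-1.0, -0.1, 2.7]
grip_width: 27.0
shift [-0.0002 -0.001  -0.055 ] rot [ 0.001 -0.001 -0.001] rows>= 0.9 from [ 490.7 -445.     5. ] yaw 5.3->5.3 grip 27.0
```

```bash
python3 -m creep '[0,0,-0.02,0,0,0,0.02,0,0,-0.06,0,0,0,0.02,0,0,-0.12,0,0,0,0.02,0,0,-0.12,0,0,0,0.02]' 35; python3 - <<'E'
from h import *
c=optics.read_camera("wrist");cv2.imwrite("pics/w2.png",c["pixels"][:,:,::-1]);np.savez("w2.npz",**c)
s=arm.state();print(s["grip_width"],s["contact_force"])
plan(552.7,-222.9,125,-2.6)
E
```

```text
clock: 3.4
eef_pos: [493.6, -447.9, 133.2]
eef_rot: [0.999, 0.046, 0.004, 0.005]
contact_force: [1.0, -0.8, -3.5]
grip_width: 27.1
26.927145599380793 [-0.35422939 -0.86829055 -4.33226748]
shift [ 0.0808 -0.2171  0.0032] rot [ 0.006 -0.005  0.137] rows>= 3.7 from [ 492.1 -446.4  129.2] yaw 5.3->-2.6 grip 26.9
```

View pics/w2.png

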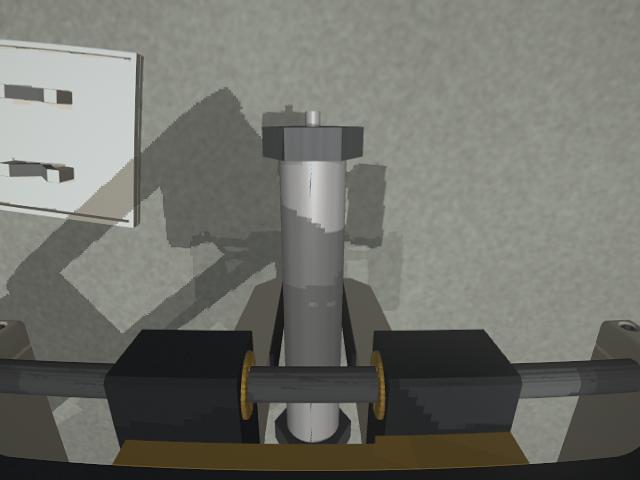

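```bash
python3 -m creep '[0.02,-0.054,0.003,0,0,0.034,0.02,0.04,-0.108,0.003,0,0,0.068,0.02,0.06,-0.162,0.003,0,0,0.1,0.02,0.0808,-0.2171,0.003,0.006,-0.005,0.137,0.02,0.0808,-0.2171,0.003,0.006,-0.005,0.137,0.02,0.0808,-0.2171,0.003,0.006,-0.005,0.137,0.02,0.0808,-0.2171,0.003,0.006,-0.005,0.137,0.02]'; cat >> h.py <<'E'
def inhand(P,r,rn,half=82):
    s=arm.state();R0=Rn.from_quat(s["eef_rot"]).as_matrix();T=(P.reshape(-1,3)-s["eef_pos"])@R0
    T=T[np.isfinite(T).all(1)]
    t=T[(T[:,0]>30)&(T[:,0]<65)&(abs(T[:,1])<r*1.3)&(T[:,2]<15)&(T[:,2]>-60)]
    f=lambda p:np.hypot(t[:,1]-p[0]-p[2]*t[:,0],t[:,2]-p[1]-p[3]*t[:,0])-r
    p=least_squares(f,[0,-12,0,0],loss="soft_l1").x
    n=T[(T[:,0]>50)&(T[:,0]<110)&(abs(T[:,1]-p[0])<rn)&(T[:,2]<p[1]+p[3]*T[:,0]-r-(rn-r)*.4)&(T[:,2]>p[1]+p[3]*T[:,0]-rn*1.3)]
    e=np.percentile(n[:,0],99.5) if len(n) else np.nan; b=np.percentile(n[:,0],.5) if len(n) else np.nan
    print("in hand: y0 %.2f z0 %.2f yslope %.4f zslope %.4f nut %.1f..%.1f -> centre x %.1f / %.1f, n %d"%(*p,b,e,e-half,b-half+12,len(n)))
    return p,e-half
E
python3 - <<'E'
from h import *
c=optics.read_camera("wrist");cv2.imwrite("pics/w3.png",c["pixels"][:,:,::-1]);np.savez("w3.npz",**c)
P=cloud(c);inhand(P,14,18)
plan(552.7,-222.9,125,-2.6)
z=P[...,2];h=(z>19)&(z<30)&(abs(P[...,0]-552)<45)&(abs(P[...,1]+223)<40)
k,l,s,ce=cv2.connectedComponentsWithStats(h.astype(np.uint8))
for i in range(1,k):
    if s[i,4]>60: print(ce[i],s[i,4],cv2.minAreaRect(P[l==i][:,:2].astype(np.float32)))
E
```

```text
clock: 4.32
eef_pos: [551.8, -223.8, 124.3]
eef_rot: [1.0, -0.023, -0.001, -0.0]
contact_force: [-0.6, -0.5, -4.9]
grip_width: 27.1
in hand: y0 -1.20 z0 -12.47 yslope -0.0014 zslope -0.0014 nut 69.7..81.6 -> centre x -0.4 / -0.3, n 2163
shift [ 0.0007 -0.0011 -0.0004] rot [-0.     0.001 -0.001] rows>= 0.0 from [ 551.9 -224.   124.6] yaw -2.7->-2.6 grip 27.5
```

View pics/w3.png

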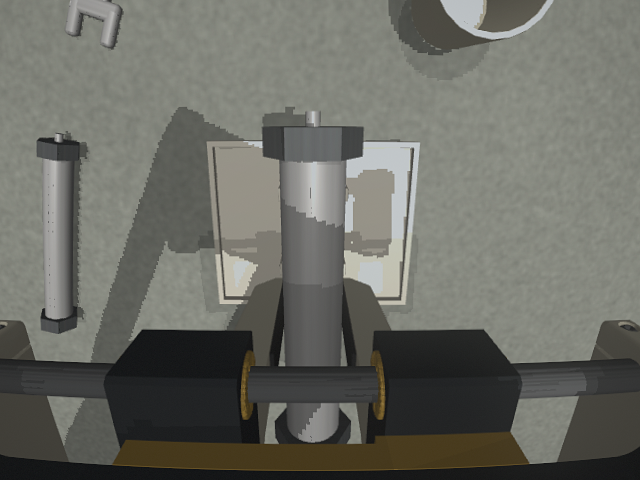

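The wrist picture shows the column held straight above the cradle, whose tray corners are at (208,142), (420,142), (405,303) and (218,303). I'll re-measure the tray from here, leaving out the column.

```bash
python3 - <<'E'
from h import *
c=dict(np.load("w3.npz"));P=cloud(c);z=P[...,2]
m=(z>4)&(z<18)&(abs(P[...,0]-552)<100)&(abs(P[...,1]+223)<110);m[305:]=0
q=P[m];print(cv2.minAreaRect(q[:,:2].astype(np.float32)))
# two side rims: fit edges ; far rim edge
a=np.radians(-2.6);u=np.array([np.cos(a),np.sin(a)]);v=np.array([-u[1],u[0]])
rim=q[q[:,2]>10.5][:,:2]-[552.7,-222.9]
s,t=rim@u,rim@v
for lo,hi in((-50,-30),(-30,-10),(-10,10),(10,30),(30,50)):
    k=(s>lo)&(s<hi); 
    if k.sum()>20: print((lo+hi)/2,np.percentile(t[k],[1,99]).round(1), k.sum())
k=abs(t)>30; print("x extent",np.percentile(s[k],[.5,99.5]).round(1))
for lo in (-70,-50,40,60):
    k=(t>lo)&(t<lo+12);print(lo, s[k].max().round(1))
E
```

```text
((552.7726440429688, -222.36526489257812), (160.57296752929688, 137.4606475830078), 86.8262939453125)
-40.0 [-79.1  80.6] 223
-20.0 [-79.1  80.7] 237
0.0 [-79.2  80.6] 257
20.0 [-79.6  79.7] 273
40.0 [-79.9  79.7] 316
x extent [-67.9  68.3]
-70 67.5
-50 67.9
40 68.2
60 68.4
```

```bash
python3 - <<'E'
from h import *
plan(553.2,-223.6,24,-2.9);plan(553.2,-223.6,17.2,-2.9)
E
```

```text
shift [ 0.0014 -0.0004  0.1006] rot [-0.     0.001  0.004] rows>= 1.6 from [ 551.9 -224.   124.6] yaw -2.7->-2.9 grip 27.5
shift [ 0.0014 -0.0004  0.1074] rot [-0.     0.001  0.004] rows>= 1.7 from [ 551.9 -224.   124.6] yaw -2.7->-2.9 grip 27.5
```

```bash
python3 -m creep '[0.0014,-0.0004,0.04,0,0.001,0.004,0.02,0.0014,-0.0004,0.075,0,0.001,0.004,0.02,0.0014,-0.0004,0.09,0,0.001,0.004,0.02,0.0014,-0.0004,0.097,0,0.001,0.004,0.02,0.0014,-0.0004,0.1,0,0.001,0.004,0.02,0.0014,-0.0004,0.1,0,0.001,0.004,0.02]'; python3 - <<'E'
from h import *
c=optics.read_camera("wrist");cv2.imwrite("pics/w4.png",c["pixels"][:,:,::-1])
inhand(cloud(c),14,18)
plan(553.2,-223.6,17,-2.9); print(arm.state()["contact_force"])
E
```

```text
clock: 5.12
eef_pos: [554.1, -224.0, 25.8]
eef_rot: [1.0, -0.025, 0.001, 0.0]
contact_force: [0.5, 0.3, -4.7]
grip_width: 27.3
in hand: y0 -0.81 z0 -12.40 yslope -0.0034 zslope -0.0052 nut 69.8..81.7 -> centre x -0.3 / -0.2, n 2148
shift [-0.001  -0.0004  0.0089] rot [ 0.    -0.002 -0.   ] rows>= 0.1 from [ 554.1 -224.    25.9] yaw -2.9->-2.9 grip 27.1
[-0.51904313 -0.39381555 -4.55203686]
```

View pics/w4.png

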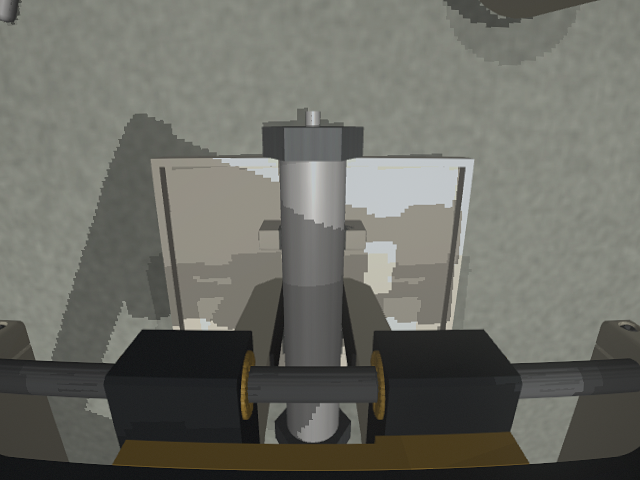

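The column is centred over the V-plates (blocks at (270,235) and (356,235)), and the nut clears the tray's far edge. I'll lower it gently.

```bash
python3 -m creep '[-0.001,-0.0004,0.003,0,-0.002,0,0.02,-0.001,-0.0004,0.006,0,-0.002,0,0.02,-0.001,-0.0004,0.008,0,-0.002,0,0.02,-0.001,-0.0004,0.009,0,-0.002,0,0.02,-0.001,-0.0004,0.0092,0,-0.002,0,0.02]'
```

```text
clock: 5.8
eef_pos: [553.3, -223.8, 16.9]
eef_rot: [1.0, -0.025, 0.0, 0.0]
contact_force: [-1.2, -0.9, -1.6]
grip_width: 26.8
```

```bash
python3 -m creep '[0,0,0.0008,0,0,0,0.02,0,0,0.0015,0,0,0,0.02,0,0,0.0015,0,0,0,0.02]'
```

```text
clock: 6.18
eef_pos: [553.4, -223.8, 16.7]
eef_rot: [1.0, -0.025, 0.0, 0.0]
contact_force: [-6.3, 3.0, 9.8]
grip_width: 27.3
```

```bash
python3 -m creep '[0,0,-0.0005,0,0,0,0.035,0,0,-0.0005,0,0,0,0.05,0,0,-0.0005,0,0,0,0.05,0,0,-0.0005,0,0,0,0.05,0,0,-0.04,0,0,0,0.05,0,0,-0.1,0,0,0,0.05,-0.05,0,-0.16,0,0,0,0.05,-0.05,0,-0.16,0,0,0,0.05]'; python3 - <<'E'
from h import *
c=optics.read_camera("wrist");cv2.imwrite("pics/w5.png",c["pixels"][:,:,::-1]);np.savez("w5.npz",**c)
s=arm.state();print(s["eef_pos"],s["contact_force"],s["grip_width"])
E
```

```text
clock: 7.18
eef_pos: [504.1, -222.2, 181.1]
eef_rot: [1.0, -0.026, 0.003, 0.002]
contact_force: [-0.3, -0.7, -0.0]
grip_width: 50.0
[ 503.63719463 -222.07687899  180.7748952 ] [ 0.69004198 -1.01664386  0.72306855] 50.080015540600144
```

View pics/w5.png

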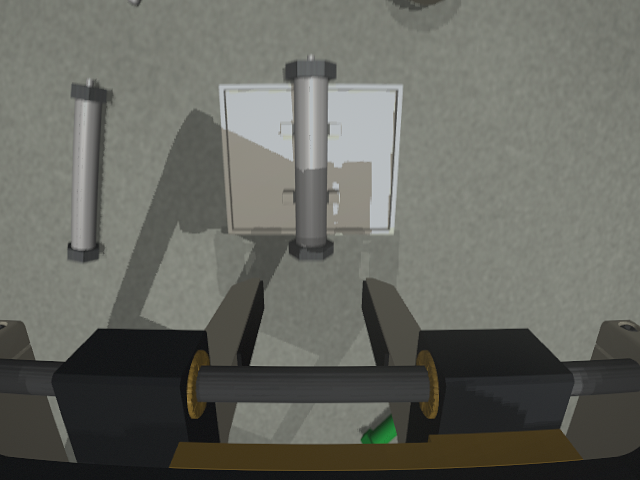

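```bash
cat >> h.py <<'E'
def cradle(P,ctr=(552.8,-222.5),a=-2.8):
    """fit outer rectangle 136x160 of tray from rim cloud"""
    z=P[...,2];q=P[(z>9)&(z<16)&(abs(P[...,0]-ctr[0])<90)&(abs(P[...,1]-ctr[1])<100)][:,:2]
    a=np.radians(a)
    for _ in range(3):
        u=np.array([np.cos(a),np.sin(a)]);v=np.array([-u[1],u[0]]);d=q-ctr;s,t=d@u,d@v
        L=[];H=[];S=[]
        for lo in range(-55,55,10):
            k=(s>lo)&(s<lo+10)
            if k.sum()>20: L.append(np.percentile(t[k],1));H.append(np.percentile(t[k],99));S.append(lo+5)
        c=(np.array(L)+np.array(H))/2; sl=np.polyfit(S,c,1); a+=np.arctan(sl[0])
        k=abs(t)>25; xx=np.percentile(s[k],[.5,99.5])
        ctr=ctr+u*xx.mean()+v*sl[1]
    print("cradle ctr",ctr.round(1),"yaw %.2f"%np.degrees(a),"size",(xx[1]-xx[0]).round(1),(np.mean(H)-np.mean(L)).round(1)); return ctr,np.degrees(a)
E
python3 - <<'E'
from h import *
c=dict(np.load("w5.npz"));P=cloud(c);z=P[...,2]
cradle(P)
m=(z>17)&(abs(P[...,0]-553)<95)&(abs(P[...,1]+223)<26)&(z<60); m=comp(m,(310,140)); m&=~((z<27)&(abs(P[...,0]-553)<40))
column(P,m,14,18)
m=comp((z>6)&(z<60),(88,160));column(P,m,11,14)
E
```

```text
cradle ctr [ 552.5 -222.5] yaw -3.01 size 136.5 159.9
centre [ 553.  -222.7] z 29.8 slope -0.002 yaw -2.87 rms 0.81 nutspan 162.8 fullspan 166.9 fullC [ 555.4 -222.8]
centre [552.9  -9.7] z 13.9 slope -0.000 yaw -14.91 rms 0.71 nutspan 163.9 fullspan 167.9 fullC [555.1 -10.3]
```

The thick column is seated: axis z is 29.8, it sits within 0.5 mm of the cradle's centre, and the yaw agrees. Next is the bridge.

```bash
python3 - <<'E'
from h import *
plan(454,206,220,34.2)
E
```

```text
shift [-0.0713 -0.4248 -0.041 ] rot [ 0.005 -0.004 -0.648] rows>= 6.9 from [ 503.6 -222.1  180.8] yaw -2.9->34.2 grip 50.1
```

```bash
python3 -m creep '[-0.01,-0.06,-0.04,0,0,-0.1,0.05,-0.02,-0.12,-0.04,0,0,-0.2,0.05,-0.03,-0.18,-0.04,0,0,-0.3,0.05,-0.04,-0.24,-0.04,0,0,-0.4,0.05,-0.05,-0.3,-0.04,0,0,-0.5,0.05,-0.06,-0.36,-0.04,0,0,-0.6,0.05,-0.0713,-0.42,-0.041,0.005,-0.004,-0.648,0.05,-0.0713,-0.4248,-0.041,0.005,-0.004,-0.648,0.05]'; python3 -m creep '[0,0,0,0,0,0,0.05]'; python3 - <<'E'
from h import *
c=optics.read_camera("wrist");cv2.imwrite("pics/w6.png",c["pixels"][:,:,::-1]);np.savez("w6.npz",**c)
plan(454,206,220,34.2)
E
```

```text
clock: 8.22
eef_pos: [452.4, 209.6, 218.1]
eef_rot: [0.955, 0.297, -0.002, -0.001]
contact_force: [1.6, -0.8, 0.3]
grip_width: 49.8
clock: 8.35
eef_pos: [452.1, 209.7, 216.7]
eef_rot: [0.955, 0.297, -0.003, -0.0]
contact_force: [0.7, -0.2, 0.8]
grip_width: 50.2
shift [-0.0002  0.0039 -0.0035] rot [-0.003  0.005  0.006] rows>= 0.1 from [452.  209.3 216.5] yaw 34.5->34.2 grip 50.3
```

View pics/w6.png

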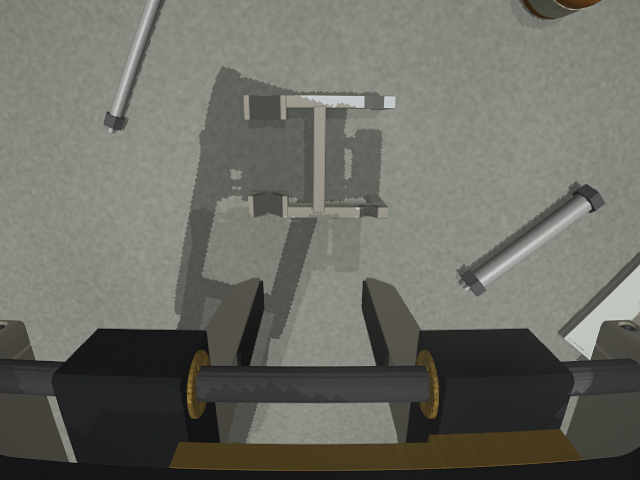

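The wide blocks are at the left (265,107) and (267,205), the narrow notches at the right (378,102) and (372,210), and the rib runs at u≈319.

```bash
cat >> h.py <<'E'
def bridge(P,ctr,a,zt=80):
    """rib top patch (z near zt) -> centre, yaw"""
    z=P[...,2]; m=(abs(z-zt)<5)&(np.hypot(P[...,0]-ctr[0],P[...,1]-ctr[1])<95); q=P[m];a=np.radians(a)
    for _ in range(3):
        u=np.array([np.cos(a),np.sin(a)]);v=np.array([-u[1],u[0]]);d=q[:,:2]-ctr;s,t=d@u,d@v
        k=(abs(t)<10)&(abs(s)<60)
        S=[];C=[];W=[]
        for lo in range(-38,38,4):
            kk=k&(s>lo)&(s<lo+4)
            if kk.sum()>5: L,H=np.percentile(t[kk],[3,97]);S.append(lo+2);C.append((L+H)/2);W.append(H-L)
        f=np.polyfit(S,C,1);a+=np.arctan(f[0]);k2=abs(t-f[1])<4;xx=np.percentile(s[k2&(abs(s)<60)],[.5,99.5]);ctr=ctr+v*f[1]+u*xx.mean()
    print("rib ctr",ctr.round(1),"yaw %.2f"%np.degrees(a),"len %.1f wid %.1f z %.1f"%(xx[1]-xx[0],np.mean(W),np.median(q[k][:,2])))
    return ctr,np.degrees(a)
E
python3 - <<'E'
from h import *
c=dict(np.load("w6.npz"));P=cloud(c);z=P[...,2];print(np.nanmedian(z[:150,150:500]))
b,a=bridge(P,np.array([495.,234]),34.2)
for lo,hi in((5,100),(55,66),):
    m=(z>lo)&(z<hi)&(np.hypot(P[...,0]-495,P[...,1]-234)<100);print(lo,cv2.minAreaRect(P[m][:,:2].astype(np.float32)),m.sum())
q=P[(z>5)&(z<100)&(np.hypot(P[...,0]-495,P[...,1]-234)<100)]; ar=np.radians(a);u=np.array([np.cos(ar),np.sin(ar)]);v=np.array([-u[1],u[0]])
d=q[:,:2]-b;print("ext",np.percentile(d@u,[.3,99.7]),np.percentile(d@v,[.3,99.7]))
E
```

```text
-0.09014173206987784
rib ctr [496.8 235.7] yaw 34.01 len 86.6 wid 9.1 z 79.8
5 ((496.6703186035156, 235.42691040039062), (106.78762817382812, 128.0593719482422), 34.32002258300781) 6166
55 ((496.63775634765625, 235.47499084472656), (106.69093322753906, 128.04339599609375), 34.39229202270508) 3747
ext [-53.27054216  52.97039819] [-63.45930632  63.52388145]
```

```bash
python3 - <<'E'
from h import *
plan(497.3,234.7,110,34.2);plan(497.3,234.7,44,34.2)
E
```

```text
shift [0.0523 0.0051 0.1063] rot [-0.003  0.005  0.006] rows>= 1.9 from [452.  209.3 216.5] yaw 34.5->34.2 grip 50.3
shift [0.0526 0.0053 0.1723] rot [-0.003  0.005  0.006] rows>= 2.9 from [452.  209.3 216.5] yaw 34.5->34.2 grip 50.3
```

```bash
python3 -m creep '[0.0523,0.0051,0.05,-0.003,0.005,0.006,0.05,0.0524,0.0052,0.106,-0.003,0.005,0.006,0.05,0.0525,0.0052,0.106,-0.003,0.005,0.006,0.05,0.0526,0.0053,0.13,-0.003,0.005,0.006,0.05,0.0526,0.0053,0.155,-0.003,0.005,0.006,0.05,0.0526,0.0053,0.1723,-0.003,0.005,0.006,0.05,0.0526,0.0053,0.1723,-0.003,0.005,0.006,0.05]';python3 - <<'E'
from h import *
plan(497.3,234.7,44,34.2)
E
```

```text
clock: 9.28
eef_pos: [497.1, 233.9, 43.9]
eef_rot: [0.956, 0.294, -0.001, 0.0]
contact_force: [-0.3, 0.3, -0.4]
grip_width: 50.3
shift [ 0.0006 -0.0006 -0.0001] rot [ 0.     0.001 -0.001] rows>= 0.0 from [497.1 233.9  43.9] yaw 34.1->34.2 grip 50.3
```

```bash
python3 -m creep '[0.0006,-0.0006,0,0,0,0,0.03,0.0006,-0.0006,0,0,0,0,0.015,0.0006,-0.0006,0,0,0,0,0.003,0.0006,-0.0006,0,0,0,0,0.003,0.0006,-0.0006,0,0,0,0,0.003,0.0006,-0.0006,0,0,0,0,0.003,0.0006,-0.0006,0,0,0,0,0.003]' 45; python3 -m creep '[0,0,-0.01,0,0,0,0.003,0,0,-0.04,0,0,0,0.003,0,0,-0.09,0,0,0,0.003,0,0,-0.14,0,0,0,0.003,0,0,-0.14,0,0,0,0.003,0,0,-0.14,0,0,0,0.003]'; python3 - <<'E'
from h import *
c=optics.read_camera("wrist");cv2.imwrite("pics/w7.png",c["pixels"][:,:,::-1]);np.savez("w7.npz",**c)
s=arm.state();R0=Rn.from_quat(s["eef_rot"]).as_matrix();T=(cloud(c)-s["eef_pos"])@R0
np.savez("T7.npz",T=T)
plan(553,-222,190,-3.0)
E
```

```text
clock: 10.15
eef_pos: [497.3, 234.7, 44.1]
eef_rot: [0.956, 0.294, -0.001, 0.0]
contact_force: [-0.4, -0.2, 1.6]
grip_width: 9.7
clock: 10.9
eef_pos: [496.7, 234.6, 183.0]
eef_rot: [0.956, 0.294, -0.001, 0.0]
contact_force: [0.3, -0.6, -5.2]
grip_width: 9.6
shift [-0.2091  0.4096 -0.0075] rot [0.001 0.005 0.648] rows>= 7.4 from [496.1 234.3 181.9] yaw 34.1->-3.0 grip 10.0
```

View pics/w7.png

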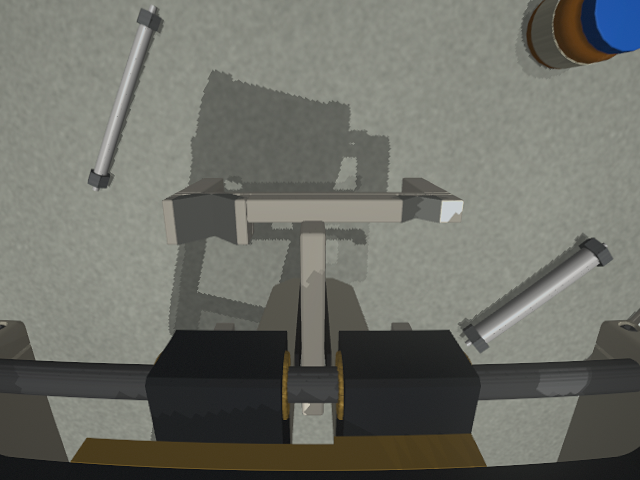

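The bridge is held and upright. Next I'll measure how it sits in the hand.

```bash
cat >> h.py <<'E'
def hand_bridge(T):
    t=T.reshape(-1,3);t=t[np.isfinite(t).all(1)]
    p=t[(t[:,0]>38)&(t[:,0]<60)&(abs(t[:,1])<75)&(t[:,2]>-30)&(t[:,2]<-10)]
    print("plate x",np.percentile(p[:,0],[1,50,99]).round(1),"y",np.percentile(p[:,1],[.3,99.7]).round(1),"ymid %.2f"%np.mean(np.percentile(p[:,1],[.3,99.7])))
    ys=[];xs=[]
    f=p[p[:,2]<-17.0]
    for lo in range(-60,60,8):
        k=(f[:,1]>lo)&(f[:,1]<lo+8)
        if k.sum()>15: ys.append(lo+4);xs.append(np.percentile(f[k,0],97))
    print("far-edge slope",np.polyfit(ys,xs,1).round(4))
    c=p[(abs(p[:,1])<25)];g=np.polyfit(c[:,1],c[:,2],1);print("top z",np.median(c[:,2]).round(2),"roll slope",g.round(4))
    r=t[(t[:,0]>8)&(t[:,0]<42)&(abs(t[:,1]+.8)<4.2)&(t[:,2]<-30)&(t[:,2]>-44)]
    print("rib n",len(r),"y(x)",np.polyfit(r[:,0],r[:,1],1).round(4),"z(x)",np.polyfit(r[:,0],r[:,2],1).round(4))
E
python3 - <<'E'
from h import *
hand_bridge(np.load("T7.npz")["T"])
E
```

```text
plate x [38.6 48.7 53.7] y [-64.4  62.2] ymid -1.11
far-edge slope [3.90000e-03 5.33807e+01]
top z -18.82 roll slope [ 1.5000e-03 -1.8563e+01]
rib n 1664 y(x) [ 0.0023 -0.8499] z(x) [-2.60000e-03 -3.67443e+01]
```

```bash
python3 -m creep '[-0.025,0.05,0,0,0,0.08,0.003,-0.052,0.102,0,0,0,0.162,0.003,-0.078,0.154,0,0,0,0.243,0.003,-0.104,0.205,0,0,0,0.324,0.003,-0.13,0.257,0,0,0,0.405,0.003,-0.157,0.308,0,0,0,0.486,0.003,-0.183,0.36,0,0,0,0.567,0.003,-0.209,0.41,-0.007,0.001,0.005,0.648,0.003]'; python3 -m creep '[0,0,0,0,0,0,0.003,0,0,0,0,0,0,0.003]';  python3 - <<'E'
from h import *
c=optics.read_camera("wrist");cv2.imwrite("pics/w8.png",c["pixels"][:,:,::-1]);np.savez("w8.npz",**c)
s=arm.state();R0=Rn.from_quat(s["eef_rot"]).as_matrix();P=cloud(c);T=(P-s["eef_pos"])@R0
hand_bridge(T)
plan(552.2,-223.5,120,-3.0);plan(552.2,-223.5,49.3,-3.0)
z=P[...,2];q=P[(z>9)&(z<16)&(abs(P[...,0]-553)<90)&(abs(P[...,1]+223)<100)]
print(len(q),cv2.minAreaRect(q[:,:2].astype(np.float32)))
E
```

```text
clock: 11.95
eef_pos: [551.4, -223.3, 185.8]
eef_rot: [1.0, -0.027, -0.003, -0.002]
contact_force: [1.6, 0.6, -3.6]
grip_width: 10.0
clock: 12.2
eef_pos: [549.8, -222.6, 182.9]
eef_rot: [1.0, -0.028, -0.005, -0.003]
contact_force: [-0.6, 1.6, -4.6]
grip_width: 9.6
plate x [38.6 47.  52. ] y [-63.8  63. ] ymid -0.38
far-edge slope [ 0.     51.5732]
top z -17.09 roll slope [ 1.40000e-03 -1.71431e+01]
rib n 1703 y(x) [ 0.0068 -0.9723] z(x) [ 3.00000e-04 -3.50987e+01]
shift [0.0026 0.0017 0.0635] rot [-0.005  0.009 -0.002] rows>= 1.0 from [ 550.2 -222.   183.5] yaw -3.1->-3.0 grip 9.7
shift [0.0032 0.002  0.1342] rot [-0.005  0.009 -0.002] rows>= 2.1 from [ 550.2 -222.   183.5] yaw -3.1->-3.0 grip 9.7
2364 ((552.761962890625, -222.63143920898438), (161.16456604003906, 136.66275024414062), 87.04248046875)
```

View pics/w8.png

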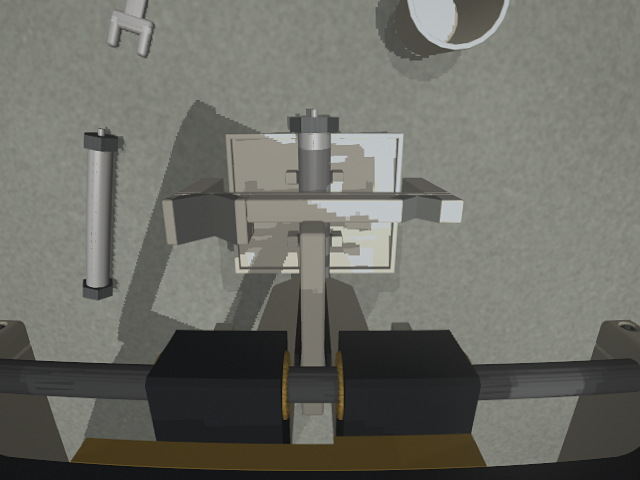

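```bash
python3 -m creep '[0.0026,0.0017,0.04,-0.005,0.009,-0.002,0.003,0.0026,0.0017,0.08,-0.005,0.009,-0.002,0.003,0.0028,0.0018,0.105,-0.005,0.009,-0.002,0.003,0.003,0.002,0.115,-0.005,0.009,-0.002,0.003,0.003,0.002,0.115,-0.005,0.009,-0.002,0.003,0.003,0.002,0.115,-0.005,0.009,-0.002,0.003]'; python3 - <<'E'
from h import *
c=optics.read_camera("wrist");cv2.imwrite("pics/w9.png",c["pixels"][:,:,::-1]);np.savez("w9.npz",**c)
s=arm.state();R0=Rn.from_quat(s["eef_rot"]).as_matrix();P=cloud(c);T=(P-s["eef_pos"])@R0
hand_bridge(T)
plan(552.2,-223.5,49.3,-3.0)
E
```

```text
clock: 13.0
eef_pos: [553.3, -223.7, 70.1]
eef_rot: [1.0, -0.026, 0.001, 0.0]
contact_force: [0.7, 0.4, -3.3]
grip_width: 9.6
plate x [38.6 47.3 52.3] y [-64.7  62. ] ymid -1.35
far-edge slope [-2.5000e-03  5.1748e+01]
top z -17.56 roll slope [ 2.30000e-03 -1.75481e+01]
rib n 1704 y(x) [ 8.000e-04 -8.454e-01] z(x) [ 4.00000e-04 -3.55486e+01]
shift [-0.0012 -0.0003  0.021 ] rot [ 0.001 -0.003  0.   ] rows>= 0.3 from [ 553.4 -223.9   70.3] yaw -3.0->-3.0 grip 9.8
```

View pics/w9.png

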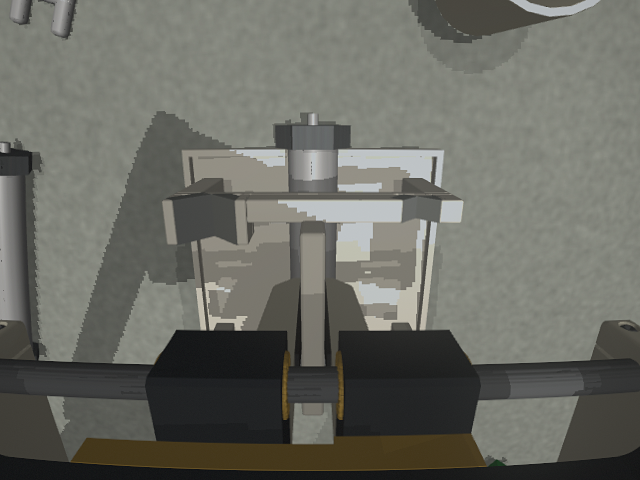

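```bash
python3 -m creep '[-0.0008,-0.0003,0.007,0.001,-0.003,0,0.003,-0.0008,-0.0003,0.013,0.001,-0.003,0,0.003,-0.0008,-0.0003,0.017,0.001,-0.003,0,0.003,-0.0008,-0.0003,0.019,0.001,-0.003,0,0.003,-0.0008,-0.0003,0.019,0.001,-0.003,0,0.003]'
```

```text
clock: 13.68
eef_pos: [552.4, -223.5, 50.9]
eef_rot: [1.0, -0.026, -0.0, -0.0]
contact_force: [-1.0, 0.4, -4.5]
grip_width: 9.8
```

```bash
python3 - <<'E'
from h import *
plan(552.6,-223.5,50,-3.0)
E
python3 -m creep '[0,0,0.0008,0,0,0,0.003,0,0,0.0015,0,0,0,0.003,0,0,0.002,0,0,0,0.003]'
```

```text
shift [0.0002 0.     0.0009] rot [-0.     0.001  0.   ] rows>= 0.0 from [ 552.4 -223.5   50.9] yaw -3.0->-3.0 grip 9.8
clock: 14.05
eef_pos: [552.7, -223.6, 50.1]
eef_rot: [1.0, -0.026, -0.0, 0.0]
contact_force: [-5.2, 3.3, 8.5]
grip_width: 9.8
```

```bash
python3 -m creep '[0,0,-0.0005,0,0,0,0.02,0,0,-0.0005,0,0,0,0.04,0,0,-0.0005,0,0,0,0.05,0,0,-0.0005,0,0,0,0.05,0,0,-0.04,0,0,0,0.05,0,0,-0.1,0,0,0,0.05,-0.05,0,-0.14,0,0,0,0.05,-0.05,0,-0.14,0,0,0,0.05]'; python3 -m creep '[0,0,0,0,0,0,0.05,0,0,0,0,0,0,0.05]';python3 - <<'E'
from h import *
c=optics.read_camera("wrist");cv2.imwrite("pics/w10.png",c["pixels"][:,:,::-1]);np.savez("w10.npz",**c)
P=cloud(c);z=P[...,2]
b,a=bridge(P,np.array([552.5,-222.5]),-3,86)
ar=np.radians(a);u=np.array([np.cos(ar),np.sin(ar)]);v=np.array([-u[1],u[0]])
q=P[(z>50)&(z<100)&(np.hypot(P[...,0]-552,P[...,1]+223)<100)];d=q[:,:2]-b;s,t=d@u,d@v
print("ext",np.percentile(s,[.3,99.7]),np.percentile(t,[.3,99.7]))
for sx in(-48,48):
  for ty in (-25,25):
    k=(abs(s-sx)<4)&(abs(t-ty)<8)&(q[:,2]>64);print(sx,ty,np.median(q[k,2]).round(2),k.sum())
cradle(P)
m=comp((z>6)&(z<60),(80,170)) if 1 else 0
s0=arm.state();print(s0["eef_pos"],s0["contact_force"])
E
```

```text
clock: 15.05
eef_pos: [503.3, -222.2, 194.9]
eef_rot: [1.0, -0.026, 0.003, 0.002]
contact_force: [0.9, -0.3, -0.2]
grip_width: 50.3
clock: 15.3
eef_pos: [503.3, -221.9, 193.7]
eef_rot: [1.0, -0.026, 0.002, 0.001]
contact_force: [0.5, -0.4, 0.1]
grip_width: 50.0
rib ctr [ 551.9 -222.5] yaw -2.70 len 86.1 wid 9.3 z 85.8
ext [-53.07532269  53.0387675 ] [-63.2825127   63.64651629]
-48 -25 67.91 175
-48 25 67.96 171
48 -25 67.82 230
48 25 67.83 229
cradle ctr [ 552.8 -222.5] yaw -2.88 size 135.6 159.7
[ 503.1817503  -221.83090259  193.36715512] [ 0.14202627 -0.10676449 -0.33094826]
```

View pics/w10.png

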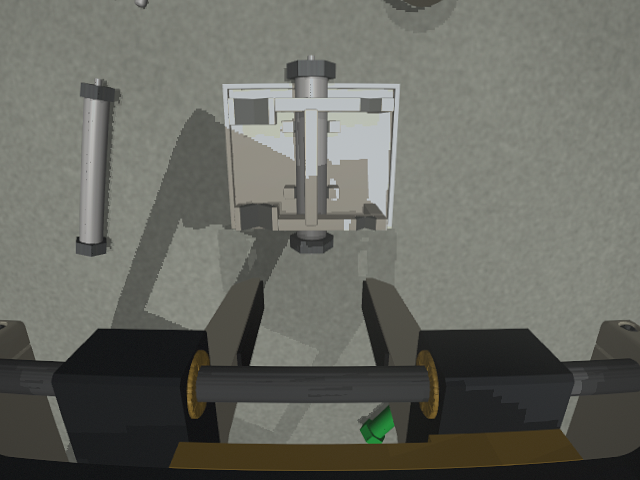

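The bridge stands level, with all four plate points at z≈67.9 (68 expected). It is within 1 mm and 0.2° of the cradle. Next I'll move over the grey medium column, which is the left one in this view at (95,165). The candidates for "medium" in the top view were grey at (316,243) and green at (445,362). The text rules out the green one.

```bash
python3 - <<'E'
from h import *
plan(504.6,3.1,195,-14.9)
E
```

```text
shift [-0.0104 -0.2247 -0.0022] rot [ 0.002 -0.005  0.208] rows>= 3.6 from [ 503.2 -221.8  193.4] yaw -3.0->-14.9 grip 49.9
```

```bash
python3 -m creep '[-0.003,-0.056,0,0,0,0.05,0.06,-0.005,-0.112,0,0,0,0.1,0.06,-0.0075,-0.168,0,0,0,0.15,0.06,-0.0104,-0.2247,-0.002,0.002,-0.005,0.208,0.06,-0.0104,-0.2247,-0.002,0.002,-0.005,0.208,0.06,-0.0104,-0.2247,-0.002,0.002,-0.005,0.208,0.06]'; python3 - <<'E'
from h import *
c=optics.read_camera("wrist");cv2.imwrite("pics/w11.png",c["pixels"][:,:,::-1]);np.savez("w11.npz",**c)
img=c["pixels"][:,:,::-1];cv2.imwrite("pics/crop11.png",cv2.resize(img[30:280,200:430],None,fx=2.3,fy=2.3))
P=cloud(c);z=P[...,2]
C,a,zz=column(P,comp((z>5)&(z<60),(309,150)),11,14)
plan(*C,50,a)
E
```

```text
clock: 16.1
eef_pos: [504.4, 3.1, 193.7]
eef_rot: [0.992, -0.129, -0.001, 0.0]
contact_force: [0.4, -0.3, -0.4]
grip_width: 59.8
centre [552.8  -9.7] z 13.9 slope -0.002 yaw -14.89 rms 0.61 nutspan 163.9 fullspan 168.0 fullC [555.  -10.3]
shift [ 0.0501 -0.0008  0.1438] rot [ 0.001  0.002 -0.   ] rows>= 2.4 from [504.4   2.4 193.9] yaw -14.9->-14.9 grip 59.8
```

View pics/crop11.png

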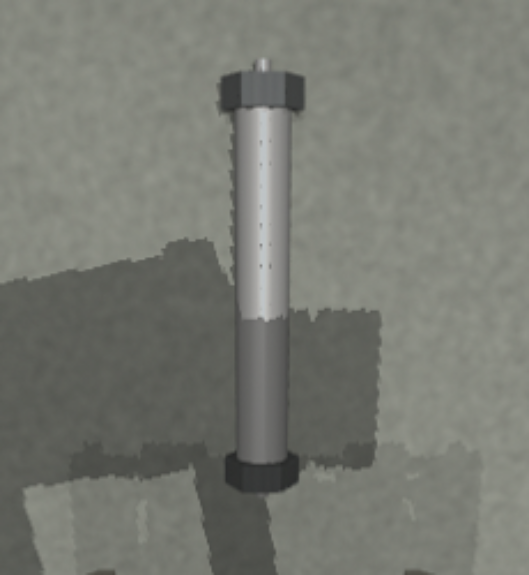

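The crop shows a plain steel column with dark nuts at 164 mm span, axis height 13.9 and tube radius 11, so it is the medium one.

```bash
python3 -m creep '[0.0501,0,0.06,0.001,0.002,0,0.06,0.0501,0,0.12,0.001,0.002,0,0.05,0.0501,0,0.15,0.001,0.002,0,0.05,0.0501,0,0.175,0.001,0.002,0,0.05,0.0501,0,0.189,0.001,0.002,0,0.05,0.0501,0,0.1895,0.001,0.002,0,0.05,0.0501,0,0.1895,0.001,0.002,0,0.05]';python3 - <<'E'
from h import *
plan(552.8,-10.5,3.5,-14.9)
E
```

```text
clock: 17.02
eef_pos: [553.6, -11.0, 5.6]
eef_rot: [0.992, -0.13, 0.001, -0.0]
contact_force: [-0.1, 0.1, 0.4]
grip_width: 49.8
shift [-0.0009 -0.0003  0.0021] rot [-0.    -0.002 -0.001] rows>= 0.0 from [553.6 -11.    5.6] yaw -14.9->-14.9 grip 49.8
```

```bash
python3 -m creep '[-0.001,0,0.002,0,-0.002,0,0.04,-0.001,0,0.002,0,-0.002,0,0.015,-0.001,0,0.002,0,-0.002,0,0.015,-0.001,0,0.002,0,-0.002,0,0.015,-0.001,0,0.002,0,-0.002,0,0.015,-0.001,0,0.002,0,-0.002,0,0.015]' 30; python3 -m creep '[0,0,-0.02,0,0,0,0.015,0,0,-0.07,0,0,0,0.015,0,0,-0.13,0,0,0,0.015,0,0,-0.16,0,0,0,0.015,0,0,-0.16,0,0,0,0.015,0,0,-0.16,0,0,0,0.015]'; python3 - <<'E'
from h import *
c=optics.read_camera("wrist");cv2.imwrite("pics/w12.png",c["pixels"][:,:,::-1])
inhand(cloud(c),11,14)
plan(554.1,-177.6,165,-2.8)
E
```

```text
clock: 17.77
eef_pos: [552.9, -10.7, 3.9]
eef_rot: [0.992, -0.13, 0.0, -0.0]
contact_force: [-1.6, 0.4, 5.3]
grip_width: 20.9
clock: 18.52
eef_pos: [551.5, -10.7, 161.5]
eef_rot: [0.992, -0.13, -0.001, -0.0]
contact_force: [-0.8, -0.4, -2.9]
grip_width: 20.8
in hand: y0 -0.96 z0 -10.38 yslope -0.0002 zslope -0.0009 nut 62.1..82.1 -> centre x 0.1 / -7.9, n 1517
shift [ 0.0459  0.1606 -0.0042] rot [-0.     0.004 -0.212] rows>= 2.7 from [551.1 -10.6 160.9] yaw -14.9->-2.8 grip 21.6
```

View pics/w12.png

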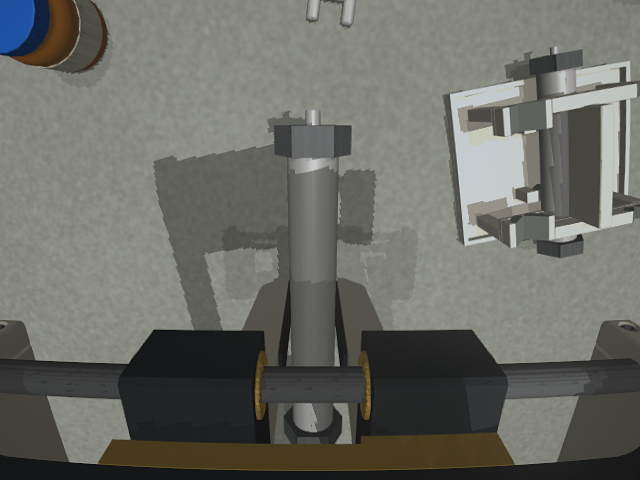

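```bash
python3 -m creep '[0.015,0.053,0,0,0,-0.07,0.015,0.03,0.106,0,0,0,-0.14,0.015,0.0459,0.1606,-0.004,0,0.004,-0.212,0.015,0.0459,0.1606,-0.004,0,0.004,-0.212,0.015,0.0459,0.1606,-0.004,0,0.004,-0.212,0.015,0.0459,0.1606,-0.004,0,0.004,-0.212,0.015]'; python3 - <<'E'
from h import *
c=optics.read_camera("wrist");cv2.imwrite("pics/w13.png",c["pixels"][:,:,::-1]);P=cloud(c)
inhand(P,11,14)
bridge(P,np.array([551.9,-222.5]),-2.8,86)
z=P[...,2]
plan(554,-177.6,80,-2.8);plan(554,-177.6,60.5,-2.8)
E
```

```text
clock: 19.32
eef_pos: [553.6, -176.1, 163.5]
eef_rot: [1.0, -0.024, -0.001, -0.001]
contact_force: [-0.1, 0.1, -2.3]
grip_width: 21.2
in hand: y0 -1.09 z0 -9.46 yslope 0.0003 zslope 0.0013 nut 69.0..81.7 -> centre x -0.3 / -1.0, n 1504
rib ctr [ 552.7 -222.3] yaw -2.98 len 86.3 wid 9.5 z 85.6
shift [0.0003 0.0015 0.0839] rot [-0.001  0.001  0.002] rows>= 1.3 from [ 553.8 -176.2  163.9] yaw -2.7->-2.8 grip 21.3
shift [0.0003 0.0015 0.1034] rot [-0.001  0.001  0.002] rows>= 1.7 from [ 553.8 -176.2  163.9] yaw -2.7->-2.8 grip 21.3
```

View pics/w13.png

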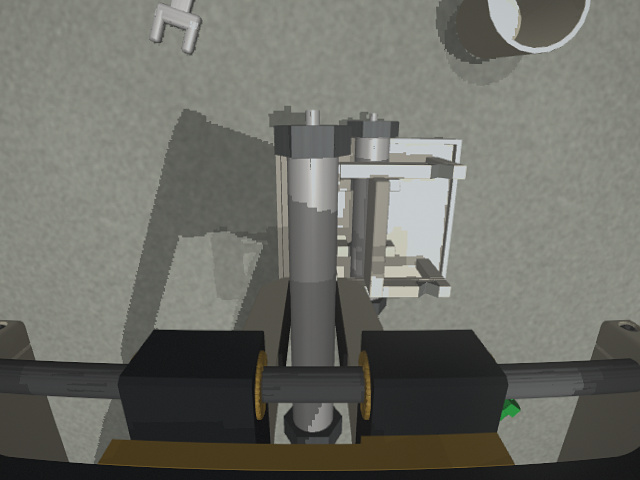

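```bash
python3 -m creep '[0.0008,0.0014,0.04,-0.001,0.001,0.002,0.015,0.0008,0.0014,0.07,-0.001,0.001,0.002,0.015,0.0008,0.0014,0.082,-0.001,0.001,0.002,0.015,0.0008,0.0014,0.088,-0.001,0.001,0.002,0.015,0.0008,0.0014,0.09,-0.001,0.001,0.002,0.015,0.0008,0.0014,0.09,-0.001,0.001,0.002,0.015]'; python3 - <<'E'
from h import *
c=optics.read_camera("wrist");cv2.imwrite("pics/w14.png",c["pixels"][:,:,::-1]);P=cloud(c)
inhand(P,11,14)
plan(554.5,-177.5,60.5,-2.8)
E
```

```text
clock: 20.12
eef_pos: [555.2, -177.8, 75.1]
eef_rot: [1.0, -0.025, 0.001, 0.0]
contact_force: [-0.1, 0.3, -2.1]
grip_width: 21.1
in hand: y0 -0.62 z0 -9.38 yslope -0.0083 zslope -0.0070 nut 66.0..82.0 -> centre x -0.0 / -4.0, n 1506
shift [-0.0008 -0.0003  0.0146] rot [ 0.001 -0.002 -0.   ] rows>= 0.2 from [ 555.2 -177.8   75.1] yaw -2.8->-2.8 grip 21.3
```

View pics/w14.png

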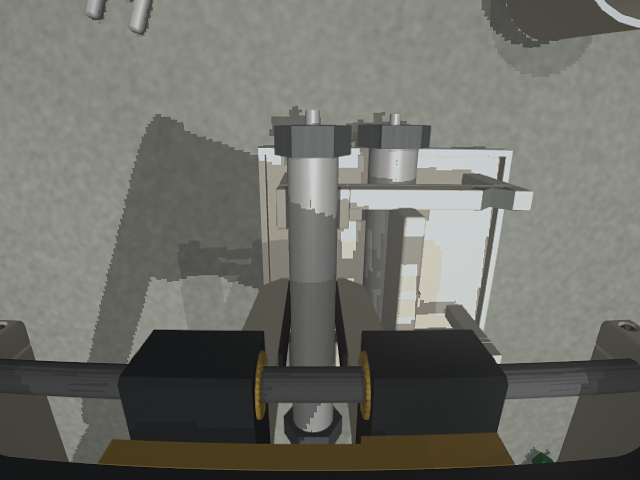

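The tube (290–338) is centred over the wide block (278–352). I'll lower it.

```bash
python3 -m creep '[-0.0008,-0.0003,0.005,0.001,-0.002,0,0.015,-0.0008,-0.0003,0.009,0.001,-0.002,0,0.015,-0.0008,-0.0003,0.0115,0.001,-0.002,0,0.015,-0.0008,-0.0003,0.013,0.001,-0.002,0,0.015,-0.0008,-0.0003,0.0135,0.001,-0.002,0,0.015]'; python3 -m creep '[0,0,0.0005,0,0,0,0.015,0,0,0.001,0,0,0,0.015,0,0,0.001,0,0,0,0.015]'
```

```text
clock: 20.8
eef_pos: [554.4, -177.4, 61.4]
eef_rot: [1.0, -0.025, -0.0, -0.0]
contact_force: [-0.7, 0.4, -2.0]
grip_width: 21.1
clock: 21.18
eef_pos: [554.5, -177.5, 60.6]
eef_rot: [1.0, -0.025, -0.0, -0.0]
contact_force: [-0.1, 0.0, -0.9]
grip_width: 21.1
```

```bash
python3 -m creep '[0,0,0.0005,0,0,0,0.015,0,0,0.001,0,0,0,0.015,0,0,0.0012,0,0,0,0.015]'
```

```text
clock: 21.55
eef_pos: [554.6, -177.6, 60.4]
eef_rot: [1.0, -0.025, -0.0, -0.0]
contact_force: [-5.7, 2.1, 7.5]
grip_width: 21.2
```

```bash
python3 -m creep '[0,0,-0.0005,0,0,0,0.028,0,0,-0.0005,0,0,0,0.034,0,0,-0.0005,0,0,0,0.034,0,0,-0.03,0,0,0,0.034,0,0,-0.08,0,0,0,0.034,-0.03,0.03,-0.13,0,0,0,0.034,-0.05,0.05,-0.13,0,0,0,0.034,-0.05,0.05,-0.13,0,0,0,0.034]'; python3 -m creep '[0,0,0,0,0,0,0.04,0,0,0,0,0,0,0.04]';python3 - <<'E'
from h import *
c=optics.read_camera("wrist");cv2.imwrite("pics/w15.png",c["pixels"][:,:,::-1]);np.savez("w15.npz",**c)
P=cloud(c);z=P[...,2]
b,a=bridge(P,np.array([552.3,-222.5]),-3,86)
cradle(P)
s0=arm.state();print(s0["eef_pos"],s0["contact_force"])
E
```

```text
clock: 22.55
eef_pos: [501.7, -226.6, 191.4]
eef_rot: [1.0, -0.026, 0.001, 0.001]
contact_force: [-0.2, 1.3, -0.2]
grip_width: 34.0
clock: 22.8
eef_pos: [501.9, -225.9, 190.6]
eef_rot: [1.0, -0.025, 0.0, 0.0]
contact_force: [0.6, -0.2, -0.3]
grip_width: 39.7
rib ctr [ 552.  -222.4] yaw -2.80 len 86.4 wid 9.2 z 85.7
cradle ctr [ 552.9 -222.6] yaw -2.77 size 135.0 159.9
[ 501.90974842 -225.8497429   190.64297077] [ 1.07999684 -0.13238356 -0.38679963]
```

View pics/w15.png

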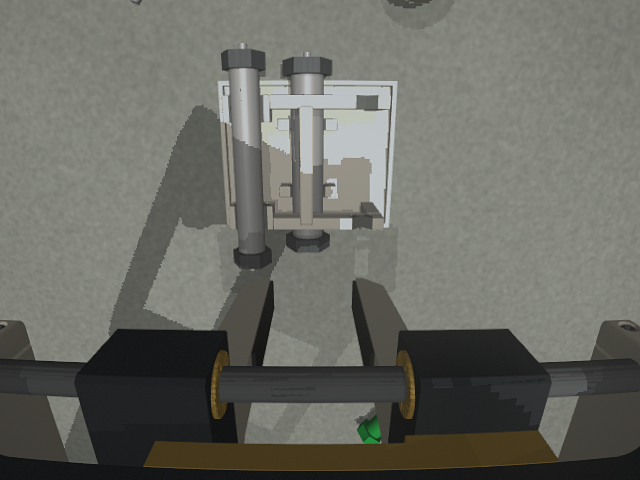

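```bash
python3 - <<'E'
from h import *
c=dict(np.load("w15.npz"));P=cloud(c);z=P[...,2]
m=(z>70.5)&(z<100)&(abs(P[...,1]+176.5)<22)&(abs(P[...,0]-554)<95)
C,a,zz=column(P,m,11,14)
b=np.array([552.2,-222.4]);ar=np.radians(-2.8);d=C-b
print("in bridge frame",d@[np.cos(ar),np.sin(ar)],d@[-np.sin(ar),np.cos(ar)],zz-68)
plan(432,436,200,7)
E
```

```text
centre [ 554.9 -176.4] z 70.4 slope -0.002 yaw -3.05 rms 0.58 nutspan 163.5 fullspan 167.6 fullC [ 557.2 -176.5]
in bridge frame 0.4340496988895377 46.08922718331552 2.3957454093453094
shift [-0.1034 -0.6575 -0.0096] rot [ 0.    -0.001 -0.173] rows>= 10.6 from [ 501.9 -225.8  190.6] yaw -2.9->7.0 grip 39.9
```

The medium column is seated, at bridge frame x +0.4, y +46.1 and z +2.4 mm. Next is the slim column.

```bash
python3 -m creep '[-0.009,-0.059,-0.01,0,0,-0.016,0.04,-0.018,-0.118,-0.01,0,0,-0.031,0.04,-0.027,-0.177,-0.01,0,0,-0.047,0.04,-0.036,-0.236,-0.01,0,0,-0.063,0.04,-0.046,-0.295,-0.01,0,0,-0.08,0.04,-0.055,-0.354,-0.01,0,0,-0.095,0.04,-0.064,-0.413,-0.01,0,0,-0.11,0.04,-0.072,-0.46,-0.01,0,0,-0.125,0.04]';python3 - <<'E'
from h import *
plan(432,427,200,7)
E
```

```text
clock: 23.85
eef_pos: [452.4, 240.1, 200.1]
eef_rot: [0.999, 0.038, 0.0, 0.0]
contact_force: [-0.0, -0.3, 0.5]
grip_width: 40.1
shift [-6.000e-03 -1.879e-01  1.000e-04] rot [ 0.    -0.    -0.045] rows>= 3.0 from [452.4 240.1 200.1] yaw 4.4->7.0 grip 40.1
```

```bash
python3 -m creep '[-0.002,-0.059,0,0,0,-0.015,0.04,-0.004,-0.118,0,0,0,-0.03,0.04,-0.006,-0.175,0,0,0,-0.045,0.04,-0.006,-0.188,0,0,0,-0.045,0.04,-0.006,-0.188,0,0,0,-0.045,0.04,-0.006,-0.188,0,0,0,-0.045,0.04,-0.006,-0.188,0,0,0,-0.045,0.04]';python3 - <<'E'
from h import *
c=optics.read_camera("wrist");cv2.imwrite("pics/w16.png",c["pixels"][:,:,::-1]);np.savez("w16.npz",**c)
P=cloud(c);z=P[...,2];print(np.nanmedian(z[:200]))
m=(z>4)&(z<40)&(abs(P[...,1]-433)<60)&(abs(P[...,0]-482)<110)
k,l,s,ce=cv2.connectedComponentsWithStats(m.astype(np.uint8));i=1+s[1:,4].argmax();print(ce[i],s[i])
C,a,zz=column(P,l==i,6,8.5)
plan(*C,50,a)
E
```

```text
clock: 24.72
eef_pos: [432.5, 425.9, 200.3]
eef_rot: [0.998, 0.06, 0.0, 0.0]
contact_force: [-0.0, -0.5, -0.3]
grip_width: 39.9
-0.1479555695604041
[308.61221996 147.43665988] [ 296   58   25  185 2455]
centre [482.7 436.6] z 8.4 slope -0.002 yaw 8.53 rms 0.63 nutspan 163.8 fullspan 173.8 fullC [482.6 436.6]
shift [ 0.0511 -0.0046  0.1504] rot [ 0.    -0.    -0.029] rows>= 2.5 from [432.5 426.  200.3] yaw 6.9->8.5 grip 39.7
```

View pics/w16.png

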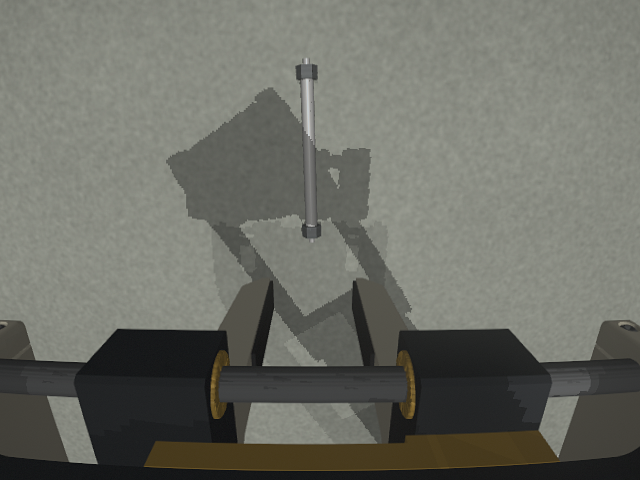

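The view shows the slim column, with nuts at (307,72) and (311,231).

```bash
python3 -m creep '[0.0511,-0.0036,0.06,0,0,-0.029,0.04,0.0511,-0.0036,0.12,0,0,-0.029,0.04,0.0511,-0.0036,0.16,0,0,-0.029,0.04,0.0511,-0.0036,0.185,0,0,-0.029,0.04,0.0511,-0.0036,0.195,0,0,-0.029,0.04,0.0511,-0.0036,0.196,0,0,-0.029,0.04,0.0511,-0.0036,0.196,0,0,-0.029,0.04]';python3 - <<'E'
from h import *
plan(482.9,435.6,2.5,8.5)
E
```

```text
clock: 25.65
eef_pos: [484.1, 436.4, 6.4]
eef_rot: [0.997, 0.074, 0.001, -0.001]
contact_force: [0.5, 0.3, 0.4]
grip_width: 40.1
shift [-0.0014  0.0006  0.0039] rot [-0.001 -0.003  0.001] rows>= 0.1 from [484.1 436.4   6.4] yaw 8.5->8.5 grip 40.1
```

```bash
python3 -m creep '[-0.0014,0.0006,0.002,-0.001,-0.003,0,0.03,-0.0014,0.0006,0.0035,-0.001,-0.003,0,0.03,-0.0014,0.0006,0.0035,-0.001,-0.003,0,0.02,-0.0014,0.0006,0.0035,-0.001,-0.003,0,0.006,-0.0014,0.0006,0.0035,-0.001,-0.003,0,0.006,-0.0014,0.0006,0.0035,-0.001,-0.003,0,0.006,-0.0014,0.0006,0.0035,-0.001,-0.003,0,0.006,-0.0014,0.0006,0.0035,-0.001,-0.003,0,0.006]' 25; python3 -m creep '[0,0,-0.02,0,0,0,0.006,0,0,-0.07,0,0,0,0.006,0,0,-0.13,0,0,0,0.006,0,0,-0.18,0,0,0,0.006,0,0,-0.18,0,0,0,0.006,0,0,-0.18,0,0,0,0.006]'; python3 - <<'E'
from h import *
c=optics.read_camera("wrist");cv2.imwrite("pics/w17.png",c["pixels"][:,:,::-1])
inhand(cloud(c),6,8.5)
ar=np.radians(-2.8);t=np.array([552.2,-222.4])-46*np.array([-np.sin(ar),np.cos(ar)]);print("slim target",t)
plan(t[0],t[1]-1,185,-2.8)
E
```

```text
clock: 26.65
eef_pos: [482.8, 435.6, 2.9]
eef_rot: [0.997, 0.074, -0.0, -0.0]
contact_force: [-0.5, -0.9, 0.8]
grip_width: 10.9
clock: 27.4
eef_pos: [482.8, 435.6, 183.5]
eef_rot: [0.997, 0.074, 0.0, -0.0]
contact_force: [0.1, -0.7, -1.6]
grip_width: 11.1
in hand: y0 -1.60 z0 -7.17 yslope 0.0027 zslope 0.0005 nut 57.3..82.7 -> centre x 0.7 / -12.7, n 850
slim target [ 549.95291059 -268.34508232]
shift [-0.0375  0.7067 -0.0026] rot [0.001 0.002 0.198] rows>= 11.3 from [482.2 435.1 181.9] yaw 8.5->-2.8 grip 11.2
```

View pics/w17.png

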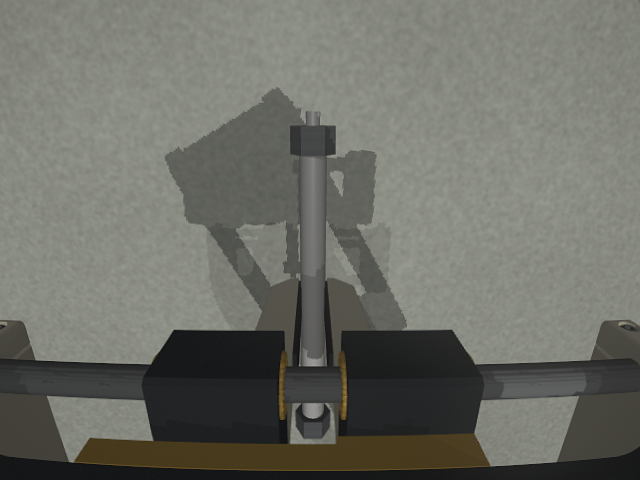

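```bash
python3 -m creep '[-0.003,0.06,0,0,0,0.018,0.006,-0.006,0.12,0,0,0,0.035,0.006,-0.009,0.18,0,0,0,0.053,0.006,-0.013,0.24,0,0,0,0.07,0.006,-0.016,0.3,0,0,0,0.088,0.006,-0.019,0.36,0,0,0,0.106,0.006,-0.022,0.42,0,0,0,0.123,0.006,-0.026,0.47,0,0,0,0.14,0.006]'; python3 - <<'E'
from h import *
plan(549.7,-269.4,185,-2.8)
E
```

```text
clock: 28.45
eef_pos: [524.8, -35.7, 180.2]
eef_rot: [1.0, 0.004, -0.002, 0.0]
contact_force: [-0.1, -0.3, -1.3]
grip_width: 11.3
shift [ 0.0231  0.2339 -0.0048] rot [0.001 0.005 0.056] rows>= 3.8 from [524.8 -35.7 180.2] yaw 0.4->-2.8 grip 11.3
```

```bash
python3 -m creep '[0.006,0.058,-0.005,0,0.002,0.014,0.006,0.012,0.116,-0.005,0,0.003,0.028,0.006,0.018,0.174,-0.005,0,0.004,0.042,0.006,0.0231,0.225,-0.005,0.001,0.005,0.056,0.006,0.0231,0.2339,-0.005,0.001,0.005,0.056,0.006,0.0231,0.2339,-0.005,0.001,0.005,0.056,0.006,0.0231,0.2339,-0.005,0.001,0.005,0.056,0.006,0.0231,0.2339,-0.005,0.001,0.005,0.056,0.006]'; python3 -m creep '[0,0,0,0,0,0,0.006]'; python3 - <<'E'
from h import *
c=optics.read_camera("wrist");cv2.imwrite("pics/w18.png",c["pixels"][:,:,::-1]);P=cloud(c)
inhand(P,6,8.5)
bridge(P,np.array([552.2,-222.4]),-2.8,86)
plan(549.7,-269.4,76,-2.8);plan(549.7,-269.4,63,-2.8)
E
```

```text
clock: 29.45
eef_pos: [549.8, -267.9, 185.2]
eef_rot: [1.0, -0.023, -0.0, -0.0]
contact_force: [-0.3, 1.5, -0.6]
grip_width: 11.1
clock: 29.58
eef_pos: [550.1, -267.0, 185.5]
eef_rot: [1.0, -0.023, 0.0, -0.0]
contact_force: [0.1, 0.0, -0.3]
grip_width: 11.3
in hand: y0 -0.43 z0 -15.99 yslope -0.0136 zslope 0.0019 nut nan..nan -> centre x nan / nan, n 0
rib ctr [ 552.2 -222.6] yaw -3.06 len 87.0 wid 9.5 z 85.7
shift [-0.0003  0.0026  0.1094] rot [-0.001 -0.     0.003] rows>= 1.8 from [ 550.1 -266.9  185.4] yaw -2.6->-2.8 grip 11.3
shift [-0.0003  0.0026  0.1224] rot [-0.001 -0.     0.003] rows>= 2.0 from [ 550.1 -266.9  185.4] yaw -2.6->-2.8 grip 11.3
```

View pics/w18.png

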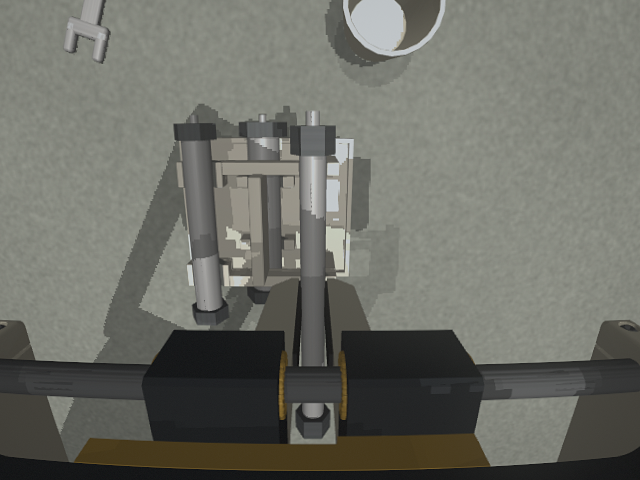

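The picture shows the slim column held over the bridge's narrow side, with the beaker well clear at (395,20). The in-hand fit fell into a false minimum here (no nut points), but the pixels are unchanged from before. I'll lower to just above the notches and check.

```bash
python3 -m creep '[-0.0003,0.0026,0.05,-0.001,0,0.003,0.006,-0.0003,0.0026,0.085,-0.001,0,0.003,0.006,-0.0003,0.0026,0.1,-0.001,0,0.003,0.006,-0.0003,0.0026,0.107,-0.001,0,0.003,0.006,-0.0003,0.0026,0.109,-0.001,0,0.003,0.006,-0.0003,0.0026,0.109,-0.001,0,0.003,0.006,-0.0003,0.0026,0.109,-0.001,0,0.003,0.006]'; python3 - <<'E'
from h import *
c=optics.read_camera("wrist");cv2.imwrite("pics/w19.png",c["pixels"][:,:,::-1]);P=cloud(c)
cv2.imwrite("pics/crop19.png",cv2.resize(c["pixels"][90:330,180:440,::-1],None,fx=2.4,fy=2.4))
inhand(P,6,8.5)
plan(549.7,-269.4,63,-2.8)
E
```

```text
clock: 30.5
eef_pos: [550.4, -269.9, 77.7]
eef_rot: [1.0, -0.024, 0.001, 0.001]
contact_force: [0.4, -0.5, -1.8]
grip_width: 11.5
in hand: y0 -1.05 z0 -16.08 yslope 0.0075 zslope 0.0033 nut nan..nan -> centre x nan / nan, n 0
shift [-0.0006 -0.0004  0.0144] rot [ 0.001 -0.002  0.   ] rows>= 0.2 from [ 550.3 -269.8   77.4] yaw -2.8->-2.8 grip 10.9
```

View pics/crop19.png

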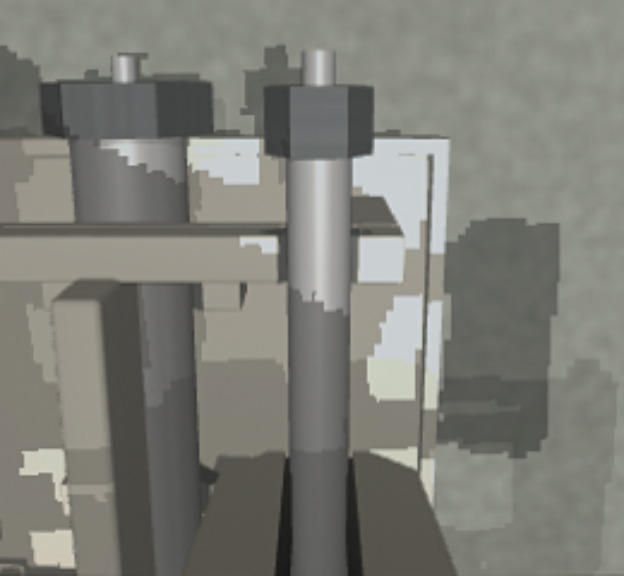

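The notch mouth (crop x 277–358) is centred on the tube (289–350), so I'll lower it.

```bash
python3 -m creep '[-0.0006,-0.0004,0.005,0.001,-0.002,0,0.006,-0.0006,-0.0004,0.009,0.001,-0.002,0,0.006,-0.0006,-0.0004,0.0115,0.001,-0.002,0,0.006,-0.0006,-0.0004,0.013,0.001,-0.002,0,0.006,-0.0006,-0.0004,0.0135,0.001,-0.002,0,0.006]'; python3 -m creep '[0,0,0.0005,0,0,0,0.006,0,0,0.001,0,0,0,0.006,0,0,0.001,0,0,0,0.006]'
```

```text
clock: 31.18
eef_pos: [549.7, -269.3, 63.8]
eef_rot: [1.0, -0.024, -0.0, -0.0]
contact_force: [0.1, -0.6, -1.7]
grip_width: 11.5
clock: 31.55
eef_pos: [549.7, -269.4, 62.9]
eef_rot: [1.0, -0.024, -0.0, -0.0]
contact_force: [-1.0, 0.9, -1.3]
grip_width: 11.1
```

```bash
python3 -m creep '[0,0,0.0005,0,0,0,0.006,0,0,0.001,0,0,0,0.006,0,0,0.001,0,0,0,0.006]'
```

```text
clock: 31.92
eef_pos: [549.9, -269.5, 62.7]
eef_rot: [1.0, -0.024, 0.0, 0.0]
contact_force: [-2.8, 2.0, 5.9]
grip_width: 11.1
```

Contact at the expected height. I'll release and lift away.

```bash
python3 -m creep '[0,0,-0.0005,0,0,0,0.016,0,0,-0.0005,0,0,0,0.026,0,0,-0.0005,0,0,0,0.028,0,0,-0.0005,0,0,0,0.028,0,0,-0.03,0,0,0,0.028,0,0,-0.08,0,0,0,0.028,-0.03,-0.02,-0.13,0,0,0,0.028,-0.05,-0.045,-0.13,0,0,0,0.028]'; python3 -m creep '[0,0,0,0,0,0,0.04,0,0,0,0,0,0,0.04,0,0,0,0,0,0,0.04]';python3 - <<'E'
from h import *
c=optics.read_camera("wrist");cv2.imwrite("pics/w20.png",c["pixels"][:,:,::-1]);np.savez("w20.npz",**c)
P=cloud(c);z=P[...,2]
b,a=bridge(P,np.array([552.3,-222.5]),-3,86); cr,ca=cradle(P)
ar=np.radians(-2.85);u=np.array([np.cos(ar),np.sin(ar)]);v=np.array([-u[1],u[0]])
for y,r,rn,zz in ((46,11,14,71),(-46,6,8.5,68.5)):
    t=b+v*y;d=P[...,:2]-t
    m=(z>zz)&(z<zz+rn+6)&(abs(d@v)<rn+3)&(abs(d@u)<95)
    C,al,zc=column(P,m,r,rn);print("in bridge",((C-b)@u).round(2),((C-b)@v).round(2),(zc-68).round(2),m.sum())
print(arm.state()["contact_force"])
top=optics.read_camera("top");sc=optics.read_camera("scene")
cv2.imwrite("pics/top20.png",top["pixels"][:,:,::-1]);cv2.imwrite("pics/sc20.png",cv2.resize(sc["pixels"][150:300,150:350,::-1],None,fx=3,fy=3))
E
```

```text
clock: 32.92
eef_pos: [504.0, -223.5, 198.3]
eef_rot: [1.0, -0.025, 0.004, 0.002]
contact_force: [0.5, 0.3, 0.1]
grip_width: 27.9
clock: 33.3
eef_pos: [504.1, -223.9, 197.7]
eef_rot: [1.0, -0.025, 0.004, 0.002]
contact_force: [0.0, 0.3, 0.0]
grip_width: 39.8
rib ctr [ 552.2 -222.3] yaw -2.95 len 86.8 wid 9.2 z 85.8
cradle ctr [ 553.3 -222.6] yaw -2.89 size 134.9 159.9
centre [ 555.  -176.4] z 70.4 slope -0.002 yaw -3.05 rms 0.58 nutspan 163.7 fullspan 167.6 fullC [ 557.1 -176.5]
in bridge 0.53 45.95 2.4 6271
centre [ 549.8 -268.4] z 68.3 slope -0.001 yaw -2.86 rms 0.79 nutspan 163.4 fullspan 173.5 fullC [ 550.5 -268.5]
in bridge -0.1 -46.25 0.3 3467
[ 0.31851183  0.5581641  -0.20892771]
```

View pics/w20.png

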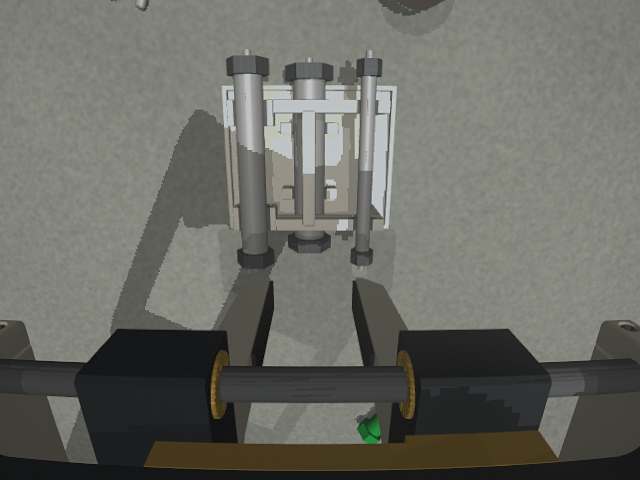

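View pics/sc20.png

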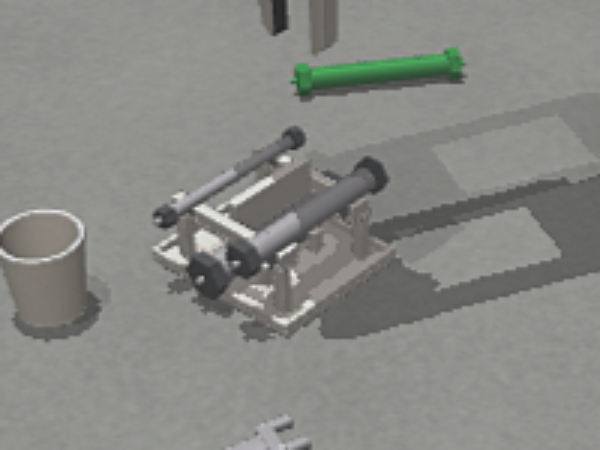

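View pics/top20.png

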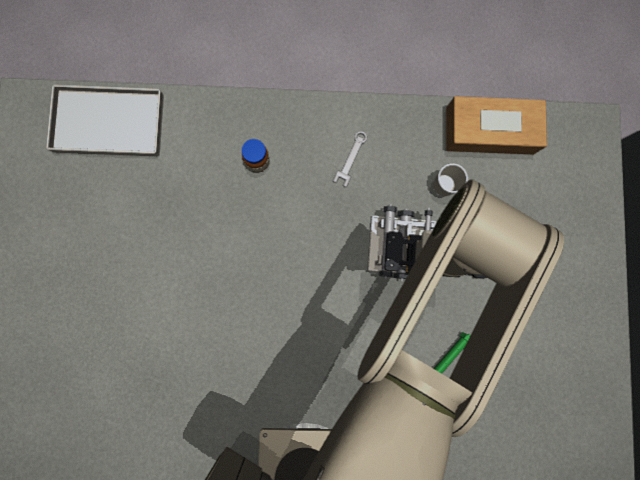

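The last pictures show all three columns level in their grooves. The bridge is square in the tray, the gripper is clear, and the jar (254,155), wrench (350,160) and beaker (452,178) haven't moved. I'll hand it in.

```bash
python3 -c "
from station import job
print(job.close_job())"
```

```text
the job is handed in; nothing more can be done
None
```

I put the rack together in the order asked: the thick column in the cradle, the bridge over it, the medium grey column in the wide grooves and the slim one in the narrow grooves. It took about 33 s of the 136 s, and I set each piece down on light contact of 6–10 N.

These are the last wrist-camera checks:

| Part | Position | Height |
|---|---|---|
| Thick column | within 0.5 mm of the cradle's centre, yaw agrees | axis at 29.8 mm (30 expected) |
| Bridge | within about 1 mm and 0.2° of the cradle | plate tops at 67.8–68.0 mm (68 expected), so level |
| Medium column | x +0.5, y +46.0 mm from `bridge_grip` | z +2.4 mm (+3 expected) |
| Slim column | x −0.1, y −46.2 mm from `bridge_grip` | z +0.3 mm (+0.5 expected) |

- **Height differences:** the medium column read 0.6 mm low. I put this down to depth error, because the rib and the other columns also read 0.2–0.3 mm low.
- **Thick column:** I measured it before the bridge went on and did not remeasure it afterwards. The final pictures show it in place.
- **Failed check:** while I was placing the slim column, my in-hand fit failed over the bridge. I aligned it from the enlarged picture of the notch instead.
- **Left alone:** in the last top picture the jar, wrench and beaker are where they started. I did not touch the green look-alike.

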